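# Dock the warming plate, load its sample cans and start it

## Robot

A 7-joint arm with a two-finger parallel gripper is mounted at the origin on the work surface. World frame = base frame: x ahead of the robot, y to its left, z up, the work surface at z = 0. Lengths are in m, angles in rad, forces in N, time in s.
With the tool pointing down it reaches from about 0.4 to 0.875 m from the base axis. Payload 19.3 kg.
Tool frame: the origin (TCP) lies at the very end of the fingers, on their centre line; the grasp point (between the pads) lies 19 mm behind it; z points along the fingers, y is the direction in which the jaws open and shut (so a half turn about z gives the same grasp; the last joint's range is limited). The gripper opens to 85 mm and grips with 20 to 120 N. Pads are 22 mm wide; open, the fingers measure 114 mm over their backs; the gripper's body (76 mm by 85 mm) begins 54 mm behind the grasp point. The pads swing forward as they close: fully open they stand 13 mm farther back than shut.
Start: joints at [-1.248, 0.521, -0.036, 1.599, 0.021, 1.021, -0.113], TCP at [0.239, 0.577, 0.231] pointing down, gripper open.
Joint ranges: [-2.91, 2.91], [-0.3, 2.13], [-1.5, 1.42], [0.17, 2.43], [-1.26, 4.41], [0.16, 1.93], [-2.52, 2.52]. Speed limits (rad/s): [1.89, 1.89, 2.39, 2.39, 3.01, 3.01, 3.01].

## Interface

Orientations are given as a rotation vector (axis times angle).
In Python, from bench import * gives the robot as it stands.
- The arm moves only by the tool servo_tool, never from a script. Its argument "series" is a list of rows, each a list of 4 numbers: the shift along the tool's x, y, z in mm, then the turn about the tool's z in rad. In form: [[dx, dy, dz, spin], ...]. A call has 1 to 5 rows; each row is the pose to reach, as a shift and turn from the pose commanded when the call began, along the tool's axes at that moment; what a row does not reach only later rows make up. A row lasts 1/12 s, in which the tool goes at most 41.7 mm and 7.16 degrees, less where a joint would pass 70% of its speed; a pose out of reach is approached as far as the arm can. A call with a gripper value outside its range is refused whole. "gripper" is the opening, from -1 (shut) to 1 (fully open), set as the call begins (left out, the last holds). The fingers move at their own pace and stop on an object; the grip force is fixed at half the most. Time passes only in rows, so rows that repeat a pose let the fingers close. It gives the time, the measured TCP pose, the force and the opening at its end, in the units of the state.
- get_state(): the state, without advancing time (a new reading comes with each control period).
- get_image(name): name is "side" or "top" or "wrist"; returns the picture (480x640x3 uint8, red, green, blue); there is no depth.
- camera_model(name): a dict with "mtx" (3x3 intrinsics, pixels), "k1" (the pictures are not rectified: a ray, as slopes to the right and down, at radius r is drawn at 1 + k1 r^2 times it, then the intrinsics apply), "R" (3x3) and "t" (3): a world point X has camera coordinates R X + t; the wrist camera has in their place "tool_from_camera" (4x4, takes a point from camera to tool coordinates, whose origin is the TCP and whose axes are the flange's). Camera axes: x right, y down, z forward; pixel columns grow to the right and rows downward; lengths in m; the calibration is good to about 2 mm. A picture is of the moment at which its call begins: read the wrist's pose just before it. camera_model takes no time and is no camera call.
- job_done(): hands the job in, once; it reports no verdict.
Trained networks look in the newest picture that a camera, given by its name, has taken for a name from the list of things; names that differ only in an ending like _2 or _b are one class to them, and where a whole thing is asked for, a point or a joint stands for the part that bears it (a point fixed in the world has none). Each returns a list of dicts, best first, with "conf" (0 to 1); they miss things now and then, are a little off and sometimes report something else, mostly with a low value. They report only what shows in the picture. A call takes as long as a camera call.
- outline_of(camera, query): "pixels" (480x640 bool, what is visible of it).
- landmark_of(camera, query): "point" ([x, y, z] in m, in world coordinates, good to about 4 mm: a listed point, or the origin of a listed thing).
The state is a dict: "clock": time; "joint_pos": joint angles; "dq": joint speeds; "tau": joint torques, N m; "eef_pos": TCP position; "ee_rot": TCP orientation; "ft_force": force on the tool from outside, world axes, zero at the start; "torque": the same for the moment, N m; "gripper_width": finger opening in m.
Only numpy, scipy, OpenCV 4.12 (cv2) and the standard library are available. Lean on these libraries where they do the work, as an engineer would, in place of code of your own. Each camera call takes 0.05 s, during which the arm holds its last target.

## Task

If a steel can stands in the way in front of the heavy warming plate, lift it by its loop handle and set it aside on the bench; then walk the plate forward by pushing alternately on its left and right rear corner pads (left, right, left and so on), without touching the fan guard between them or letting the plate swing more than 20 degrees out of line with the docking bar, until its front is flush and square against the bar, between the white side lines. Only then lift every steel can by its loop handle and stand it upright, wholly on top of the plate. Finally press the console's keys fully down, one at a time, letting each spring back: first the round, then the square, then the bar-shaped key; the cans must still stand on the docked plate at the end, and the other things on the bench stay where they are.

Things in the scene. Friction and masses are not known exactly. Their poses are not given: they have to be found in the camera images.
- plate: warming plate, a loose white flat-bottomed box with a flat steel top: 130 (x) x 260 (y) x 60 mm high, about 1.6 kg, sliding on the bench with dry friction. Origin: centre of its underside; x points forward to the docking bar, z up. It starts 105 to 135 mm short of the bar.
- plate_nose (a point): centre of the plate's lower front edge, 65 mm ahead of the plate's origin, at bench height; axes as the plate's
- pad_left: dark rubber pad on the rear face at the plate's left (+y) rear corner, the place to push: 46 mm wide, from 5 to 51 mm above the bench, standing 7 mm out of the rear face. Origin: on the rear face at bench height, pad mid-width (65 mm behind and 105 mm left of the plate's origin); axes as the plate's
- pad_right: the same pad at the right (-y) rear corner, 105 mm right of the plate's origin
- fan: black fan guard on the middle of the plate's rear face, not to be touched: 120 mm wide, standing 24 mm out of the rear face, up to 52 mm above the bench. Origin: on the rear face, mid-width, at bench height
- dock: docking bar fixed to the bench, grey, 320 mm wide, 50 mm deep, 54 mm high, with brass contacts on the contact face. Origin: foot of the contact face, mid-width; x points forward (from the face into the bar), y left. The docked plate touches the face squarely, its nose at this origin; white lines on the bench mark the parking place, side lines 157 mm either side of its middle.
- console: fixed grey key console beside the plate, 190 (x) x 75 (y) x 30 mm high. Origin: centre of its underside. Its three keys stand in a row along its x, 55 mm apart, in an order that varies, each on a black block 44 mm square and 12 mm high
- key_round (a joint): travel of the round key in m: 0 up, 0.006 fully down; springs back; 1 N to start, 4 N fully down. Pressed straight down.
- key_square (a joint): the same for the square key
- key_bar (a joint): the same for the bar-shaped key
- key_round_top (a point): centre of the top of the round white key, 24 mm across; 56 mm above the bench when up
- key_square_top (a point): centre of the top of the square white key, 24 x 24 mm; same height
- key_bar_top (a point): centre of the top of the bar-shaped white key, 13 (x) x 36 (y) mm; same height
- can1_mid (a point): lidded steel can, 59 mm across, body and lid 55 mm high, 0.28 kg, with a rigid upright loop handle over its lid: a straight bar 10 mm thick and 44 mm long along the can's y, its middle 95 mm above the can's underside, on the can's axis, with 35 mm of free space below it. This point: on the axis, 50 mm above the underside; z up. May be absent
- can2_mid (a point): lidded steel can, 59 mm across, body and lid 55 mm high, 0.28 kg, with a rigid upright loop handle over its lid: a straight bar 10 mm thick and 44 mm long along the can's y, its middle 95 mm above the can's underside, on the can's axis, with 35 mm of free space below it. This point: on the axis, 50 mm above the underside; z up. May be absent
- can3_mid (a point): lidded steel can, 59 mm across, body and lid 55 mm high, 0.28 kg, with a rigid upright loop handle over its lid: a straight bar 10 mm thick and 44 mm long along the can's y, its middle 95 mm above the can's underside, on the can's axis, with 35 mm of free space below it. This point: on the axis, 50 mm above the underside; z up. May be absent
- bottle: brown reagent bottle, 66 mm across, 150 mm tall, a bystander; origin at the centre of its underside
- tape: roll of paper tape lying flat, 84 mm across, 22 mm high, a bystander; origin at the centre of its underside
- timer: white bench timer lying flat, 50 x 70 x 24 mm, a bystander; origin at the centre of its underside
- tipbox: blue tip box with clear cover, 85 x 120 x 64 mm, a bystander; origin at the centre of its underside
- mug: grey beaker, 76 mm across, 85 mm tall, a bystander; origin at the centre of its underside
- rack: green tube rack, 160 x 60 x 60 mm with its tubes, a bystander; origin at the centre of its underside

How it is judged:
On the way, in this order (a step that is already met when the one before it is completed fails the run):
1. the left rear corner is pushed (contact force between the fingers and pad_left above 1.5 N), for 0.05 s.
2. then the right rear corner is pushed (contact force between the fingers and pad_right above 1.5 N), for 0.05 s.
3. then the left rear corner again (contact force between the fingers and pad_left above 1.5 N), for 0.05 s.
4. the plate is docked flush and square (x of plate_nose in the frame of dock above -0.006 m and y of plate_nose in the frame of dock between -0.03 and 0.03 m and angle between the x axis of plate and the x axis of dock, either way round below 0.06 rad), for 0.2 s.
5. every can stands on the plate, released (x of can1_mid in the frame of plate between -0.055 and 0.055 m and y of can1_mid in the frame of plate between -0.115 and 0.115 m and z of can1_mid in the frame of plate between 0.102 and 0.118 m and angle between each of can1_mid, can2_mid, can3_mid's own z axis and vertical below 0.1 rad and contact force between each of can1, can2, can3 and the fingers below 0.1 N and x of can2_mid in the frame of plate between -0.055 and 0.055 m and y of can2_mid in the frame of plate between -0.115 and 0.115 m and z of can2_mid in the frame of plate between 0.102 and 0.118 m and x of can3_mid in the frame of plate between -0.055 and 0.055 m and y of can3_mid in the frame of plate between -0.115 and 0.115 m and z of can3_mid in the frame of plate between 0.102 and 0.118 m), for 0.3 s.
6. the round key is pressed (value of joint key_round above 0.0045 m), for 0.05 s.
7. the square key is pressed (value of joint key_square above 0.0045 m), for 0.05 s.
8. the bar key is pressed (value of joint key_bar above 0.0045 m), for 0.05 s.
At the end, for the whole second after the job is handed in: the plate's nose within 6 mm of the docking bar's face and 30 mm of its middle, and square to it within 3.4 degrees; every can upright (within 0.1 rad) and at rest on the plate's top, its middle within 55 mm (x) and 115 mm (y) of the plate's; all keys up again (all of step 4 and all of step 5 and value of joint each of key_round, key_square, key_bar below 0.0025 m and linear speed of each of can1, can2, can3, plate below 0.02 m/s); the robot touches nothing.
It fails at once if the fan guard is touched with more than 2 N (contact force between any of the fingers, the arm and fan above 2 N).
It fails at once if the plate swings more than 20 degrees out of line with the docking bar (angle between the x axis of plate and the x axis of dock, either way round above 0.35 rad).
It fails at once if a can is stood on the plate while the plate is still more than 20 mm short of the docking bar (x of plate_nose in the frame of dock below -0.02 m and ((z of can1_mid in the frame of plate above 0.1 m and contact force between can1 and plate above 1 N) or (z of can2_mid in the frame of plate above 0.1 m and contact force between can2 and plate above 1 N) or (z of can3_mid in the frame of plate above 0.1 m and contact force between can3 and plate above 1 N))).
It fails at once if two keys are pressed at once (value of joint each of key_round, key_square above 0.003 m or value of joint each of key_round, key_bar above 0.003 m or value of joint each of key_square, key_bar above 0.003 m).
It fails at once if a bystander is moved by more than 30 mm (distance of any of bottle, tape, timer, tipbox, mug, rack from where it was at the start of the episode above 0.03 m).
Of can1, can2, can3 only 2 to 3 are there at a start; the rules pass over those that are not, and their reading is None.
At some moment in a run one of can1, can2, can3 may be knocked a few centimetres aside while the robot is not near it.
It also fails if it takes over 210 s, if anything falls off the work surface, if the arm or the gripper's body presses on something with over 40 N, if the wrist force passes 120 N, or if a joint passes its speed limit or range.

## Working session

There is one attempt and no reset: what is moved stays moved. The work goes in short steps, Python scripts to look and compute and a tool call to move; the robot and the scene stay as the last step left them, time stands still between calls to the robot, and variables do not carry over. Pictures are saved under pics/ and viewed, and the job is handed in when it is done.

Besides the shell and the picture viewer there is one more tool, called after "Emit:" as a command line: name --pt "numbers of a row" for each row, then --argument value for the rest. servo_tool: Moves the arm, as the interface text tells. Its arguments: {"type":"object","properties":{"series":{"type":"array","items":{"type":"array","items":{"type":"number"}}},"gripper":{"type":"number"}},"required":["series"]}

```bash
mkdir -p pics; ls
python3 - <<'E'
from bench import *
import cv2
s=get_state();print(s)
for n in ["side","top","wrist"]:
    im=get_image(n);cv2.imwrite(f"pics/{n}0.png",im[:,:,::-1])
    print(n,camera_model(n))
E
```

```text
pics
{'clock': 0.0, 'joint_pos': array([-1.24821095,  0.52204458, -0.03627869,  1.59996505,  0.02118185,
        1.02109526, -0.11281524]), 'dq': array([-1.08756547e-04,  3.06860202e-04,  1.04161789e-04,  1.15266665e-03,
       -4.50580075e-04, -1.48281325e-03,  6.96248081e-05]), 'tau': array([ 4.26989072e-04, -9.27107978e+01,  1.98019713e+00, -3.69934380e+01,
        1.78370951e-02,  8.31448036e-03,  4.57472652e-06]), 'eef_pos': array([0.23915948, 0.57708777, 0.2307226 ]), 'ee_rot': array([-6.13120936e-01, -3.08104661e+00,  1.75937002e-03]), 'ft_force': array([-0.19135368,  0.20194929, -0.46304689]), 'torque': array([ 0.01172698,  0.02987728, -0.00600409]), 'gripper_width': 0.08534086152745438}
side {'mtx': array([[588.02274907,   0.        , 321.70624994],
       [  0.        , 588.02274907, 249.87553249],
       [  0.        ,   0.        ,   1.        ]]), 'k1': 0.033880040609152305, 'R': array([[-0.93254508, -0.36029318,  0.02342026],
       [-0.19569015,  0.44986021, -0.8713961 ],
       [ 0.30342223, -0.81719925, -0.49002075]]), 't': array([0.42902775, 0.21333622, 1.26373449])
[... 259 characters left out ...]
0.9948008 , -0.02598378, -0.09846937],
       [ 0.0989151 , -0.01646292, -0.99495969]]), 't': array([-0.12158443,  0.52081674,  1.33444774])}
wrist {'mtx': array([[385.1668372 ,   0.        , 315.94966175],
       [  0.        , 385.1668372 , 234.80394177],
       [  0.        ,   0.        ,   1.        ]]), 'k1': -0.06319402420058383, 'tool_from_camera': array([[-6.59907090e-04, -9.45120607e-01, -3.26720987e-01,
         8.37619078e-02],
       [ 9.99999672e-01, -4.70187185e-04, -6.59655437e-04,
         9.00530468e-05],
       [ 4.69833926e-04, -3.26721315e-01,  9.45120607e-01,
        -1.41564870e-01],
       [ 0.00000000e+00,  0.00000000e+00,  0.00000000e+00,
         1.00000000e+00]])}
```

View pics/top0.png

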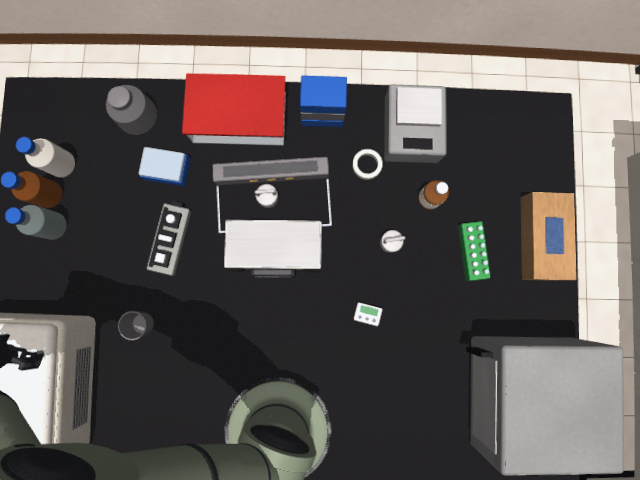

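View pics/side0.png

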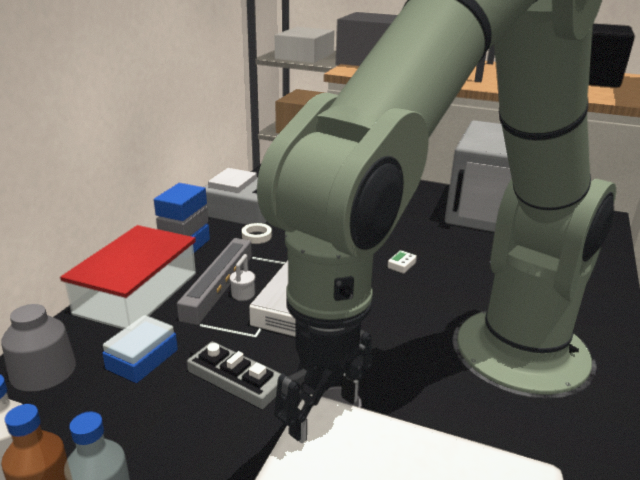

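```bash
cat > h.py <<'E'
from bench import *
import numpy as np, cv2
from scipy.spatial.transform import Rotation as Ro
np.set_printoptions(precision=4,suppress=True)
def tool():
    s=get_state(); return np.array(s['eef_pos']),Ro.from_rotvec(s['ee_rot']).as_matrix(),s
def cam(n,pose=None):
    c=camera_model(n)
    if n=='wrist':
        p,R=pose; T=c['tool_from_camera']
        Rw=R@T[:3,:3]; o=R@T[:3,3]+p   # world from cam
        return c['mtx'],c['k1'],Rw.T,-Rw.T@o
    return c['mtx'],c['k1'],c['R'],c['t']
def pix2w(n,uv,z,pose=None):
    K,k,R,t=cam(n,pose)
    uv=np.atleast_2d(np.array(uv,float))
    d=cv2.undistortPoints(uv.reshape(-1,1,2),K,np.array([k,0,0,0,0.])).reshape(-1,2)
    rays=np.c_[d,np.ones(len(d))]@R; o=-R.T@t
    return o+rays*((z-o[2])/rays[:,2])[:,None]
def w2pix(n,X,pose=None):
    K,k,R,t=cam(n,pose)
    return cv2.projectPoints(np.atleast_2d(np.array(X,float)),cv2.Rodrigues(R)[0],t,K,np.array([k,0,0,0,0.]))[0].reshape(-1,2)
def snap(n,name):
    p,R,s=tool(); im=get_image(n); cv2.imwrite(f"pics/{name}.png",im[:,:,::-1]); return im,(p,R)
def lm(n,q,m=3):
    r=landmark_of(n,q); 
    for d in r[:m]: print(n,q,round(d['conf'],2),np.round(d['point'],4))
    return r
E
python3 - <<'E'
from h import *
for q in ["plate","plate_nose","pad_left","pad_right","dock","console","key_round_top","key_square_top","key_bar_top","can1_mid"]:
    for n in ["top","side"]: lm(n,q)
print(get_state()['clock'])
E
```

```text
top plate 0.71 [0.462  0.3276 0.0577]
top plate 0.61 [ 0.5101  0.024  -0.0069]
side plate 0.69 [ 0.5062  0.0266 -0.004 ]
top pad_left 0.67 [ 0.653  -0.4122 -0.0021]
top pad_left 0.6 [ 0.4432  0.1287 -0.0036]
top pad_right 0.49 [ 0.4508 -0.0785 -0.0018]
top dock 0.84 [ 0.6928  0.0355 -0.0002]
side dock 0.94 [0.6914 0.0358 0.0012]
side console 0.8 [ 0.5156  0.3175 -0.0008]
side console 0.18 [0.4656 0.3338 0.0594]
top key_round_top 0.66 [0.5747 0.3055 0.056 ]
top key_square_top 0.5 [0.4614 0.3289 0.0591]
side key_square_top 0.7 [0.4654 0.3348 0.0606]
top key_bar_top 0.6 [0.517  0.3165 0.059 ]
side key_bar_top 0.69 [0.5163 0.3228 0.0561]
side key_bar_top 0.47 [0.5695 0.3059 0.0543]
top can1_mid 0.77 [ 0.5267 -0.2996  0.0475]
1.15
```

Run:
```python
from h import *
im=cv2.imread("pics/top0.png")
c=im[145:285,130:430]; cv2.imwrite("pics/z1.png",cv2.resize(c,None,fx=2.66,fy=2.66,interpolation=cv2.INTER_CUBIC))
print(pix2w("top",[[225,222],[321,219],[322,267],[225,269]],0.06))
```

```text
[[ 0.5649  0.1581  0.06  ]
 [ 0.58   -0.1014  0.06  ]
 [ 0.45   -0.1073  0.06  ]
 [ 0.4379  0.1526  0.06  ]]
```

View pics/z1.png

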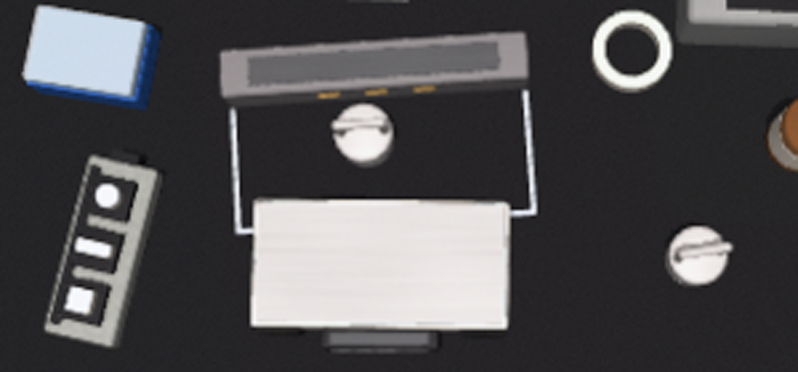

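Run:
```python
from h import *
f=lambda a:[[130+x/2.66,145+y/2.66] for x,y in a]
print("lines",pix2w("top",f([[233,108],[526,90],[238,232],[535,213]]),0))
print("bartop",pix2w("top",f([[220,52],[527,33],[222,100],[527,78]]),0.054))
print("can handles ",pix2w("top",f([[333,125],[388,124],[676,256],[730,246]]),0.1))
print("can lid",pix2w("top",f([[362,127],[697,250]]),0.055))
for q in ["plate_nose","can1_mid","tape","timer","bottle","tipbox","mug","rack"]:
  lm("top",q)
lm("side","can1_mid")
```

```text
lines [[ 0.677   0.1952  0.    ]
 [ 0.7051 -0.1185  0.    ]
 [ 0.5434  0.1835  0.    ]
 [ 0.572  -0.1312  0.    ]]
bartop [[ 0.7244  0.2005  0.054 ]
 [ 0.7532 -0.1169  0.054 ]
 [ 0.6739  0.1959  0.054 ]
 [ 0.7055 -0.118   0.054 ]]
can handles  [[ 0.6416  0.0746  0.1   ]
 [ 0.644   0.0201  0.1   ]
 [ 0.5198 -0.2681  0.1   ]
 [ 0.5311 -0.3217  0.1   ]]
can lid [[ 0.6491  0.0504  0.055 ]
 [ 0.5311 -0.296   0.055 ]]
top can1_mid 0.77 [ 0.5267 -0.2996  0.0475]
top tape 0.76 [ 0.7443 -0.2328 -0.0003]
top timer 0.65 [ 0.3256 -0.2376  0.002 ]
top bottle 0.76 [ 0.6526 -0.408  -0.0016]
top tipbox 0.85 [ 0.723   0.3432 -0.0004]
top tipbox 0.39 [ 0.6535 -0.4126  0.0015]
top mug 0.66 [ 0.2835  0.3853 -0.    ]
top rack 0.81 [ 0.5056 -0.5317  0.0041]
top rack 0.53 [ 0.5112  0.0259 -0.003 ]
```

```bash
cat >> h.py <<'E'
def go(x,y,z,jaw=None):
    p,R,s=tool(); d=R.T@(np.array([x,y,z])-p)*1000
    sp=0
    if jaw is not None:
        cur=np.arctan2(R[1,1],R[0,1]); e=(jaw-cur+np.pi/2)%np.pi-np.pi/2; sp=-e
    print("t",round(s['clock'],2),"tcp",p,"jaw",round(np.arctan2(R[1,1],R[0,1]),3),"F",s['ft_force'],"w",round(s['gripper_width'],4)," CMD",np.round(d,1),round(sp,3),"tilt",np.round(R[:,2],3))
E
python3 -c "
from h import *
go(.646,.049,.2,.045)"
```

```text
t 1.6 tcp [0.2392 0.5774 0.2313] jaw 1.178 F [1.0644 0.0879 0.8982] w 0.0856  CMD [-578.  -332.5   31.3] 1.133 tilt [ 0.  0. -1.]
```

Emit:
servo_tool --pt "-36 -20 0 0.12" --pt "-72 -40 0 0.24" --pt "-108 -62 0 0.36" --pt "-144 -83 0 0.48" --pt "-180 -104 0 0.6" --gripper 1

```text
clock: 2.02
eef_pos: [0.3663, 0.4111, 0.2315]
ee_rot: [-1.504, -2.758, -0.001]
ft_force: [0.7, 1.3, 0.1]
gripper_width: 0.0855
```

```bash
python3 -c "
from h import *
go(.646,.049,.2,.045)"
```

```text
t 2.02 tcp [0.3663 0.4111 0.2315] jaw 0.572 F [0.7116 1.2669 0.0698] w 0.0855  CMD [-455.9   39.1   31.4] 0.527 tilt [ 0.  0. -1.]
```

Emit:
servo_tool --pt "-41 3 2 0.1" --pt "-82 7 4 0.2" --pt "-123 11 6 0.3" --pt "-164 14 8 0.4" --pt "-205 17 10 0.5"

```text
clock: 2.43
eef_pos: [0.4926, 0.2488, 0.2215]
ee_rot: [2.139, 2.301, 0.001]
ft_force: [0.7, 0.5, -0.3]
gripper_width: 0.0855
```

```bash
python3 -c "
from h import *
go(.646,.049,.2,.045)"
```

```text
t 2.43 tcp [0.4926 0.2488 0.2215] jaw 0.073 F [ 0.7423  0.494  -0.3341] w 0.0855  CMD [-210.5  138.4   21.5] 0.028 tilt [ 0.  0. -1.]
```

Emit:
servo_tool --pt "-34 22 4 0.028" --pt "-68 44 8 0.028" --pt "-102 66 12 0.028" --pt "-136 88 16 0.028" --pt "-170 110 20 0.028"

```text
clock: 2.85
eef_pos: [0.6155, 0.0878, 0.2012]
ee_rot: [-2.165, -2.276, -0.0]
ft_force: [-0.2, 1.0, 0.4]
gripper_width: 0.0853
```

Emit:
servo_tool --pt "-34 22 0 0" --pt "-41 28 0 0" --pt "-41 28 0 0" --pt "-41 28 0 0"

```text
clock: 3.18
eef_pos: [0.6446, 0.0494, 0.201]
ee_rot: [-2.166, -2.275, 0.001]
ft_force: [0.4, 1.1, -0.9]
gripper_width: 0.0853
```

Run:
```python
from h import *
go(.646,.049,.2,.045)
snap("wrist","w1");snap("top","t1")
lm("wrist","can1_mid");lm("top","can1_mid")
```

```text
t 3.18 tcp [0.6446 0.0494 0.201 ] jaw 0.049 F [ 0.4272  1.1186 -0.9057] w 0.0853  CMD [-0.5  1.4  1. ] 0.004 tilt [-0. -0. -1.]
top can1_mid 0.65 [ 0.6509 -0.4101 -0.004 ]
top can1_mid 0.58 [ 0.5256 -0.3004  0.0482]
```

View pics/w1.png

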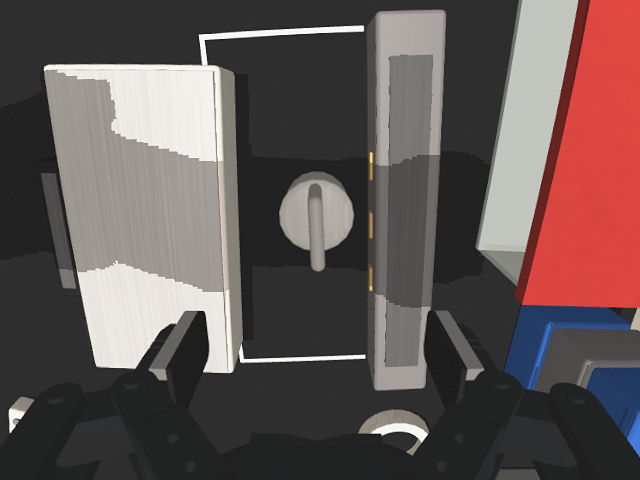

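View pics/t1.png

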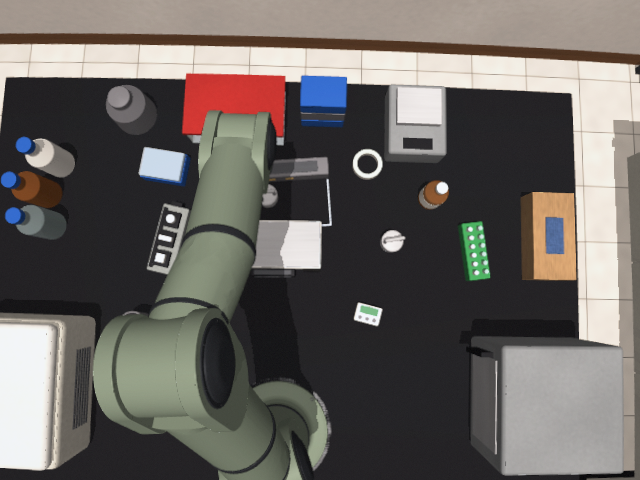

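Run:
```python
from h import *
p,R,s=tool()
print(pix2w("wrist",[[315,187],[318,266]],0.095,(p,R)))
print("lid",pix2w("wrist",[[279,214],[353,214],[316,182],[316,251]],0.055,(p,R)))
```

```text
[[0.6423 0.0826 0.095 ]
 [0.6473 0.0266 0.095 ]]
lid [[0.6158 0.0515 0.055 ]
 [0.6732 0.0544 0.055 ]
 [0.6432 0.078  0.055 ]
 [0.6461 0.0221 0.055 ]]
```

```bash
python3 -c "
from h import *
go(.6455,.052,.075,.06)"
```

```text
t 3.38 tcp [0.6441 0.0513 0.2014] jaw 0.052 F [-0.3138  0.0839  1.1487] w 0.0855  CMD [  0.6   1.4 126.4] -0.008 tilt [-0.  0. -1.]
```

Emit:
servo_tool --pt "0 1 35 -0.008" --pt "0 1 70 -0.008" --pt "0 1 105 -0.008" --pt "0 1 126 -0.008" --pt "0 1 126 -0.008"

```text
clock: 3.8
eef_pos: [0.6428, 0.0509, 0.0712]
ee_rot: [-2.152, -2.284, 0.007]
ft_force: [0.1, 0.4, -0.2]
gripper_width: 0.0855
```

Emit:
servo_tool --pt "0 0 0 0" --pt "0 0 0 0" --pt "0 0 0 0" --pt "0 0 0 0" --pt "0 0 0 0" --gripper -1

```text
clock: 4.22
eef_pos: [0.6461, 0.0502, 0.0765]
ee_rot: [2.155, 2.284, 0.002]
ft_force: [-0.1, -0.2, 1.0]
gripper_width: 0.0254
```

```bash
python3 -c "
from h import *
go(.40,-.38,.2,0)"
```

```text
t 4.22 tcp [0.6461 0.0502 0.0765] jaw 0.058 F [-0.0619 -0.2493  1.0319] w 0.0254  CMD [-415.1 -270.5 -124. ] 0.058 tilt [ 0.002  0.    -1.   ]
```

Emit:
servo_tool --pt "0 0 0 0" --pt "0 0 0 0" --pt "0 0 0 0"

```text
clock: 4.47
eef_pos: [0.6458, 0.0502, 0.076]
ee_rot: [2.156, 2.285, 0.001]
ft_force: [-2.5, 0.4, 9.1]
gripper_width: 0.0084
```

Emit:
servo_tool --pt "0 0 -20 0" --pt "0 0 -50 0" --pt "0 0 -90 0" --pt "0 0 -120 0" --pt "0 0 -120 0"

```text
clock: 4.88
eef_pos: [0.648, 0.0498, 0.2015]
ee_rot: [2.153, 2.281, 0.01]
ft_force: [0.8, -0.4, -2.0]
gripper_width: 0.0077
```

```bash
python3 -c "
from h import *
go(.40,-.38,.2,-.3)"
```

```text
t 4.88 tcp [0.648  0.0498 0.2015] jaw 0.057 F [ 0.8026 -0.3696 -1.9905] w 0.0077  CMD [-414.9 -272.3   -1. ] 0.357 tilt [ 0.008  0.001 -1.   ]
```

Emit:
servo_tool --pt "-15 -10 0 0.03" --pt "-45 -30 0 0.06" --pt "-75 -50 0 0.1" --pt "-105 -69 0 0.14" --pt "-135 -88 0 0.18"

```text
clock: 5.3
eef_pos: [0.5642, -0.091, 0.1949]
ee_rot: [-2.354, -2.08, 0.001]
ft_force: [0.9, -0.3, -3.1]
gripper_width: 0.0078
```

```bash
python3 -c "
from h import *
go(.40,-.38,.2,-.3)"
```

```text
t 5.3 tcp [ 0.5642 -0.091   0.1949] jaw -0.124 F [ 0.8731 -0.3263 -3.0927] w 0.0078  CMD [-307.  -127.2   -5. ] 0.176 tilt [-0.001  0.    -1.   ]
```

Emit:
servo_tool --pt "-36 -15 -1 0.03" --pt "-72 -30 -2 0.06" --pt "-108 -45 -3 0.09" --pt "-144 -60 -4 0.12" --pt "-180 -75 -5 0.15"

```text
clock: 5.72
eef_pos: [0.4678, -0.2606, 0.2001]
ee_rot: [-2.503, -1.898, 0.0]
ft_force: [0.9, -0.3, -3.5]
gripper_width: 0.0075
```

```bash
python3 -c "
from h import *
go(.40,-.38,.2,-.3)"
```

```text
t 5.72 tcp [ 0.4678 -0.2606  0.2001] jaw -0.273 F [ 0.8706 -0.2798 -3.4584] w 0.0075  CMD [-133.2  -33.     0.1] 0.027 tilt [-0.  0. -1.]
```

Emit:
servo_tool --pt "-36 -9 0 0" --pt "-72 -18 0 0" --pt "-100 -25 0 0" --pt "-125 -31 0 0" --pt "-133 -33 0 0"

```text
clock: 6.13
eef_pos: [0.3988, -0.382, 0.2002]
ee_rot: [2.506, 1.894, -0.002]
ft_force: [-1.0, -0.2, -2.3]
gripper_width: 0.008
```

Emit:
servo_tool --pt "0 0 35 0" --pt "0 0 70 0" --pt "0 0 100 0" --pt "0 0 112 0" --pt "0 0 115 0"

```text
clock: 6.55
eef_pos: [0.4008, -0.3777, 0.0833]
ee_rot: [-2.499, -1.898, 0.002]
ft_force: [-1.0, -0.1, -2.7]
gripper_width: 0.0075
```

```bash
python3 -c "
from h import *
go(.40,-.38,.0765,-.3)"
```

```text
t 6.55 tcp [ 0.4008 -0.3777  0.0833] jaw -0.272 F [-1.0141 -0.0561 -2.6849] w 0.0075  CMD [-2.5 -0.1  6.8] 0.028 tilt [-0.003  0.002 -1.   ]
```

Emit:
servo_tool --pt "0 0 3 0" --pt "0 0 5 0" --pt "0 0 6 0" --pt "0 0 6 0" --pt "0 0 6 0"

```text
clock: 6.97
eef_pos: [0.4021, -0.3789, 0.0802]
ee_rot: [2.501, 1.899, 0.001]
ft_force: [0.6, -0.7, -3.2]
gripper_width: 0.0082
```

Emit:
servo_tool --pt "0 0 0 0" --pt "0 0 0 0" --pt "0 0 0 0" --pt "0 0 0 0" --pt "0 0 0 0" --gripper 0.2

```text
clock: 7.38
eef_pos: [0.4017, -0.3787, 0.0794]
ee_rot: [2.502, 1.9, 0.0]
ft_force: [-0.0, 0.3, 0.2]
gripper_width: 0.0513
```

Emit:
servo_tool --pt "0 0 0 0" --pt "0 0 -15 0" --pt "0 0 -50 0" --pt "0 0 -90 0" --pt "0 0 -130 0"

```text
clock: 7.8
eef_pos: [0.401, -0.3785, 0.2106]
ee_rot: [-2.502, -1.898, 0.001]
ft_force: [0.8, -0.3, 0.7]
gripper_width: 0.0511
```

Run:
```python
from h import *
go(.40,-.1,.2,0)
snap("wrist","w2");snap("top","t2")
for q in ["can1_mid","plate","pad_right","dock"]: lm("wrist",q);lm("top",q)
```

```text
t 7.8 tcp [ 0.401  -0.3785  0.2106] jaw -0.273 F [ 0.7768 -0.3458  0.6895] w 0.0511  CMD [267.9 -75.9  10.8] -0.273 tilt [-0.001  0.    -1.   ]
wrist can1_mid 0.97 [ 0.5248 -0.3038  0.0486]
top can1_mid 0.82 [ 0.5254 -0.2989  0.0483]
top plate 0.6 [ 0.5134  0.0256 -0.0063]
wrist pad_right 0.56 [ 0.3261 -0.2369 -0.0014]
top pad_right 0.5 [ 0.451  -0.0823 -0.0036]
top dock 0.68 [0.694  0.0379 0.002 ]
```

View pics/w2.png

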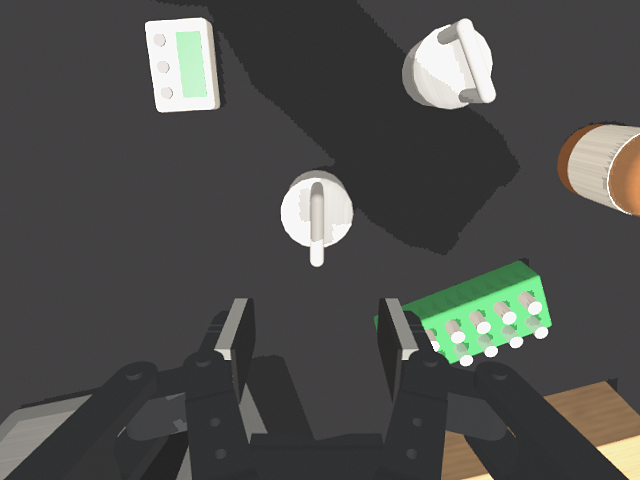

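View pics/t2.png

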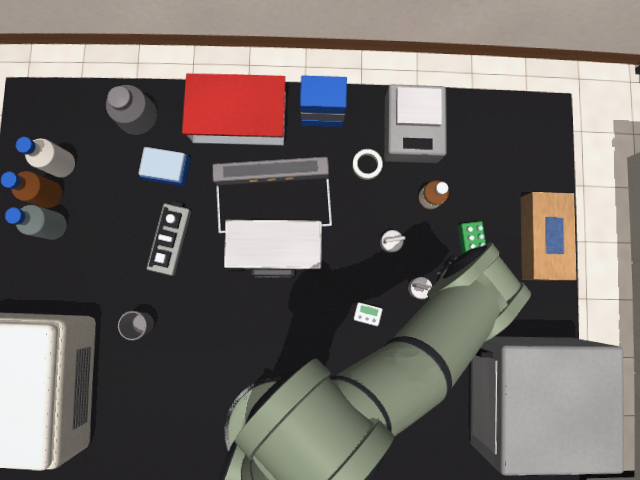

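```bash
cat >> h.py <<'E'
D0=np.array([0.6915,0.037]); DY=0.0905
def plate(save=None):
    im,_=snap("top",save or "tp")
    hsv=cv2.cvtColor(im,cv2.COLOR_RGB2HSV)
    return im
E
python3 - <<'E'
from h import *
go(.40,.0,.15,.08)
im=cv2.imread("pics/t2.png")
o=outline_of("top","plate")
for d in o: 
    m=d['pixels']; ys,xs=np.nonzero(m); print(d['conf'],m.sum(),xs.min(),xs.max(),ys.min(),ys.max())
g=im.min(2)
print(g[245,215:235],g[245,312:330]);print(g[210:230,270],g[260:285,250])
E
```

```text
t 8.3 tcp [ 0.4013 -0.3785  0.2084] jaw -0.272 F [-0.4237 -0.4617 -0.3821] w 0.0512  CMD [ 364.2 -102.9   58.7] -0.352 tilt [-0.001  0.001 -1.   ]
0.67 5120 225 320 219 276
[ 36  36  37  35  35  35  34  36  35  73 168 225 226 225 226 225 224 225
 225 225] [228 227 227 227 228 227 227 226 186  99  35  35  34  35  34  36  34  36]
[ 35  36  35  37  36  36  34  35  34  29 196 237 230 224 225 225 224 224
 224 226] [225 225 226 226 227 233 241 194  87  37  34  33  35  37  36  34  36  34
  34  35  36  34  35  37  35]
```

Emit:
servo_tool --pt "38 -11 0 -0.06" --pt "76 -22 0 -0.12" --pt "114 -33 0 -0.18" --pt "152 -43 0 -0.24" --pt "190 -54 0 -0.3" --gripper -1

```text
clock: 8.77
eef_pos: [0.4002, -0.1795, 0.2091]
ee_rot: [-2.187, -2.255, 0.0]
ft_force: [1.2, -0.2, 0.1]
gripper_width: -0.0001
```

```bash
cat >> h.py <<'E'
def plate(name="tp",z=.06,cent=None):
    im,_=snap("top",name)
    g=(im.min(2)>150).astype(np.uint8)
    n,l,st,ce=cv2.connectedComponentsWithStats(g[150:300,200:345])
    i=1+np.argmax(st[1:,4]); m=(l==i).astype(np.uint8)
    c=cv2.findContours(m,cv2.RETR_EXTERNAL,cv2.CHAIN_APPROX_NONE)[0]
    c=max(c,key=len).reshape(-1,2)+[200,150]
    w=pix2w("top",c,z)[:,:2].astype(np.float32)
    (cx,cy),(a,b),th=cv2.minAreaRect(w)
    th=np.deg2rad(th); th=(th+np.pi/4)%(np.pi/2)-np.pi/4
    cc=np.array([cx,cy]); nose=cc+.065*np.array([np.cos(th),np.sin(th)])
    e=nose-D0; cd,sd=np.cos(DY),np.sin(DY)
    f=lambda x,y:cc+np.array([np.cos(th)*x-np.sin(th)*y,np.sin(th)*x+np.cos(th)*y])
    print("t",round(get_state()['clock'],2),"plate",cc,"size",round(a,4),round(b,4),"yaw",round(th,3),"rel",round(th-DY,3),"nose in dock",np.array([cd*e[0]+sd*e[1],-sd*e[0]+cd*e[1]]))
    print("  padL",f(-.072,.105),"padR",f(-.072,-.105))
    return cc,th
E
python3 - <<'E'
from h import *
c=camera_model("top");print(-c['R'].T@c['t'])
plate()
go(.40,.128,.15,.08)
E
```

```text
[ 0.3891 -0.086   1.3813]
t 8.82 plate [0.5571 0.0234] size 0.2411 0.3062 yaw 0.092 rel 0.001 nose in dock [-0.0701 -0.0013]
  padL [0.4758 0.1214] padR [ 0.495  -0.0877]
t 8.82 tcp [ 0.4003 -0.1728  0.2087] jaw 0.041 F [5.968  6.3607 0.7459] w 0.0002  CMD [300.4  12.1  59.5] -0.039 tilt [-0.002  0.003 -1.   ]
```

```bash
sed -i "s/    n,l,st,ce=/    g=cv2.morphologyEx(g,cv2.MORPH_OPEN,np.ones((9,9),np.uint8))\n    n,l,st,ce=/" h.py
python3 - <<'E'
from h import *
plate()
go(.40,.128,.15,.08)
E
```

```text
t 8.87 plate [0.5089 0.0286] size 0.1299 0.258 yaw 0.025 rel -0.066 nose in dock [-0.1178  0.0039]
  padL [0.4343 0.1318] padR [ 0.4395 -0.0782]
t 8.87 tcp [ 0.4007 -0.176   0.209 ] jaw 0.037 F [ 0.7131 -1.3908 -0.5881] w -0.0004  CMD [303.7  10.6  59.6] -0.043 tilt [-0.001  0.002 -1.   ]
```

Emit:
servo_tool --pt "38 0 7 0" --pt "76 1 14 0" --pt "114 2 21 0" --pt "152 4 28 0" --pt "190 6 30 0"

```text
clock: 9.28
eef_pos: [0.4007, 0.0104, 0.1785]
ee_rot: [-2.191, -2.251, 0.001]
ft_force: [1.6, -0.4, -0.3]
gripper_width: 0.0002
```

Emit:
servo_tool --pt "38 0 7 0" --pt "76 0 14 0" --pt "107 0 21 0" --pt "107 0 28 0" --pt "107 0 30 0"

```text
clock: 9.7
eef_pos: [0.3979, 0.117, 0.1482]
ee_rot: [-2.187, -2.255, 0.002]
ft_force: [-0.5, -1.5, -0.4]
gripper_width: -0.0002
```

Run:
```python
from h import *
plate()
go(.395,.128,.025,.08)
```

```text
t 9.75 plate [ 0.5099 -0.0151] size 0.1299 0.1705 yaw 0.025 rel -0.065 nose in dock [-0.1207 -0.0398]
  padL [0.4353 0.088 ] padR [ 0.4406 -0.1219]
t 9.75 tcp [0.3979 0.1157 0.1484] jaw 0.029 F [-0.9903 -0.408  -0.5177] w 0.0  CMD [ 12.6  -2.4 123.4] -0.051 tilt [-0.002 -0.001 -1.   ]
```

Emit:
servo_tool --pt "12 -4 35 -0.05" --pt "12 -4 70 -0.05" --pt "12 -4 105 -0.05" --pt "12 -4 123 -0.05" --pt "12 -4 123 -0.05"

```text
clock: 10.17
eef_pos: [0.3928, 0.1257, 0.0237]
ee_rot: [-2.135, -2.303, 0.008]
ft_force: [-1.6, -0.6, -0.6]
gripper_width: 0.0003
```

Run:
```python
from h import *
go(.43,.128,.025,.08)
snap("wrist","w3"); snap("side","s3")
```

```text
t 10.17 tcp [0.3928 0.1257 0.0237] jaw 0.076 F [-1.6038 -0.583  -0.6409] w 0.0003  CMD [-0.5 37.2 -1.5] -0.004 tilt [-0.004 -0.003 -1.   ]
```

View pics/w3.png

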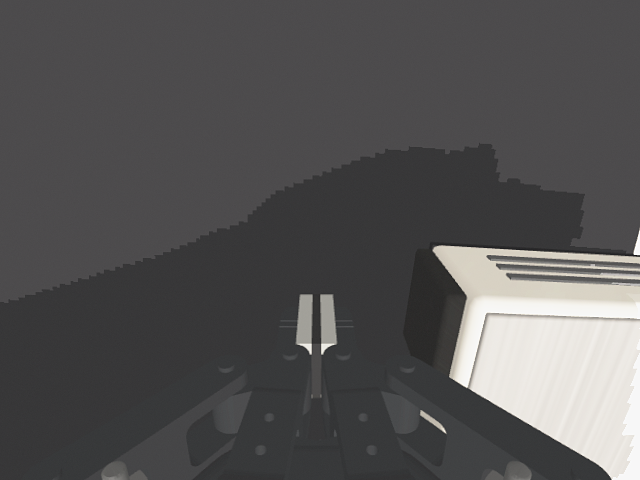

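View pics/s3.png

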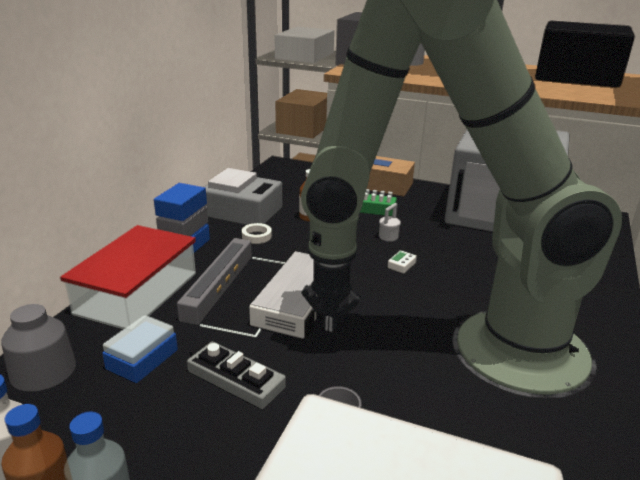

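Run:
```python
from h import *
p,R,s=tool()
for h in (0,.02,.04,.05,.06):
  pts=[p+R@np.array([x,y,-h]) for x in (.011,-.011) for y in (0.,.015,.03,.045)]
  print(h,np.round(w2pix("wrist",pts,(p,R))).astype(int).tolist())
```

```text
0 [[315, 290], [351, 290], [388, 290], [424, 290], [315, 336], [350, 336], [385, 336], [419, 336]]
0.02 [[315, 316], [356, 316], [398, 316], [438, 315], [315, 366], [354, 366], [393, 366], [432, 365]]
0.04 [[315, 349], [362, 349], [410, 349], [457, 348], [315, 404], [360, 404], [404, 404], [448, 403]]
0.05 [[314, 370], [366, 370], [418, 370], [469, 369], [315, 428], [363, 428], [411, 427], [458, 426]]
0.06 [[314, 395], [371, 395], [427, 394], [482, 393], [314, 455], [367, 455], [418, 454], [470, 453]]
```

Emit:
servo_tool --pt "2 8 -5 0" --pt "2 12 -10 0" --pt "2 14 -10 0" --pt "2 16 -10 0" --pt "2 18 -10 0"

```text
clock: 10.68
eef_pos: [0.4122, 0.1312, 0.0369]
ee_rot: [2.133, 2.306, 0.002]
ft_force: [-0.1, -0.9, -0.1]
gripper_width: -0.0001
```

Emit:
servo_tool --pt "0 2 0 0" --pt "0 4 0 0" --pt "0 6 0 0" --pt "0 8 0 0" --pt "0 10 0 0"

```text
clock: 11.1
eef_pos: [0.4219, 0.1319, 0.0362]
ee_rot: [-2.133, -2.306, 0.001]
ft_force: [-2.1, 0.5, 0.2]
gripper_width: 0.0001
```

Emit:
servo_tool --pt "0 2 0 0" --pt "0 4 0 0" --pt "0 6 0 0" --pt "0 8 0 0" --pt "0 10 0 0"

```text
clock: 11.52
eef_pos: [0.4295, 0.1331, 0.036]
ee_rot: [-2.13, -2.305, 0.005]
ft_force: [-12.4, 4.9, 6.9]
gripper_width: -0.0
```

Run:
```python
from h import *
go(.43,.128,.025,.08)
snap("wrist","w4"); snap("side","s4")
```

```text
t 11.52 tcp [0.4295 0.1331 0.036 ] jaw 0.079 F [-12.4203   4.9176   6.8645] w -0.0  CMD [-5.2  0.1 11. ] -0.001 tilt [-0.005 -0.    -1.   ]
```

View pics/w4.png

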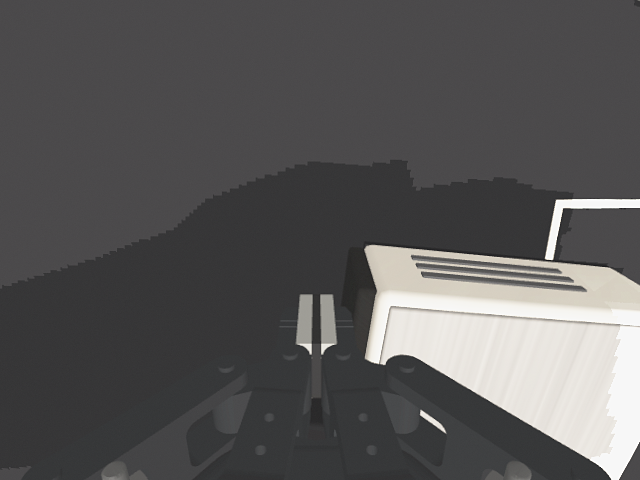

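Emit:
servo_tool --pt "0 -15 0 0" --pt "0 -30 0 -0.12" --pt "0 -30 0 -0.24" --pt "0 -30 0 -0.36" --pt "0 -30 0 -0.48"

```text
clock: 12.03
eef_pos: [0.4019, 0.1305, 0.0363]
ee_rot: [1.515, 2.752, -0.0]
ft_force: [0.1, 0.3, -0.2]
gripper_width: -0.0003
```

Emit:
servo_tool --pt "0 0 0 -0.12" --pt "0 0 0 -0.24" --pt "0 0 0 -0.36" --pt "0 0 0 -0.48" --pt "0 0 0 -0.6"

```text
clock: 12.45
eef_pos: [0.402, 0.1304, 0.0363]
ee_rot: [0.635, 3.077, -0.0]
ft_force: [-0.5, 0.2, 0.6]
gripper_width: 0.0002
```

Emit:
servo_tool --pt "0 0 0 -0.12" --pt "0 0 0 -0.24" --pt "0 0 0 -0.36" --pt "0 0 0 -0.48" --pt "0 0 0 -0.48"

```text
clock: 12.87
eef_pos: [0.402, 0.1303, 0.0362]
ee_rot: [0.115, -3.139, -0.0]
ft_force: [0.1, 0.2, -0.2]
gripper_width: -0.0003
```

Run:
```python
from h import *
go(.43,.128,.035,1.62)
print(get_state()['joint_pos'])
snap("wrist","w5"); snap("top","t5")
```

```text
t 12.87 tcp [0.402  0.1303 0.0362] jaw 1.644 F [ 0.1156  0.1987 -0.1667] w -0.0003  CMD [-27.7  -4.3   1.2] 0.024 tilt [-0.  0. -1.]
[-0.2571  0.581  -0.2505  2.2419  0.3973  0.359   0.8016]
```

View pics/w5.png

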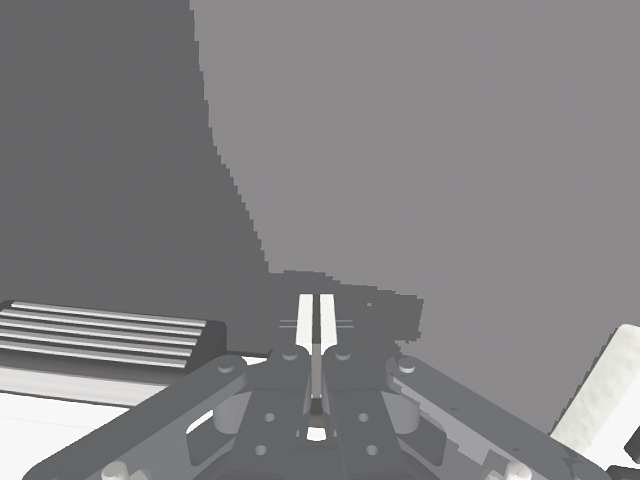

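Emit:
servo_tool --pt "-5 -2 0 0" --pt "-9 -2 0 0" --pt "-13 -2 0 0" --pt "-16 -2 0 0" --pt "-18 -2 0 0"

```text
clock: 13.38
eef_pos: [0.4205, 0.1298, 0.0363]
ee_rot: [-0.104, 3.14, 0.0]
ft_force: [-0.5, -1.4, -0.7]
gripper_width: -0.0
```

Emit:
servo_tool --pt "-2 0 0 0" --pt "-4 0 0 0" --pt "-6 0 0 0" --pt "-8 0 0 0" --pt "-10 0 0 0"

```text
clock: 13.8
eef_pos: [0.4301, 0.1304, 0.0363]
ee_rot: [0.105, -3.14, 0.0]
ft_force: [0.1, -0.0, 0.0]
gripper_width: -0.0003
```

Emit:
servo_tool --pt "-2 0 0 0" --pt "-4 0 0 0" --pt "-6 0 0 0" --pt "-8 0 0 0" --pt "-8 0 0 0"

```text
clock: 14.22
eef_pos: [0.4363, 0.1312, 0.0361]
ee_rot: [0.107, -3.137, 0.001]
ft_force: [-11.9, 3.5, 9.2]
gripper_width: -0.0004
```

Run:
```python
from h import *
go(.43,.128,.035,1.62)
snap("top","t6");snap("side","s6")
```

```text
t 14.22 tcp [0.4363 0.1312 0.0361] jaw 1.639 F [-11.9148   3.5067   9.2289] w -0.0004  CMD [ 6.5 -2.7  1.1] 0.019 tilt [-0.003 -0.001 -1.   ]
```

View pics/t6.png

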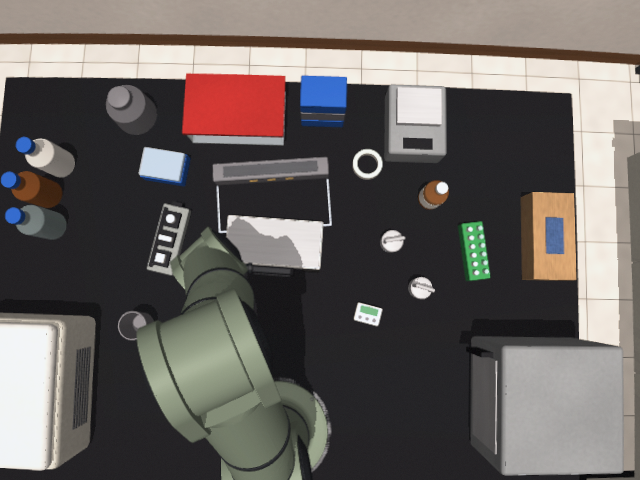

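Run:
```python
from h import *
a=cv2.imread("pics/t6.png")[150:300,130:430];cv2.imwrite("pics/z6.png",cv2.resize(a,None,fx=2.66,fy=2.66,interpolation=cv2.INTER_CUBIC))
w=pix2w("top",[[228,216],[323,221],[320,269]],.06);print(w, np.arctan2(-(w[0]-w[1])[0],(w[0]-w[1])[1]))
```

```text
[[ 0.5815  0.1507  0.06  ]
 [ 0.5746 -0.1069  0.06  ]
 [ 0.4445 -0.102   0.06  ]] -0.026669602271110784
```

View pics/z6.png

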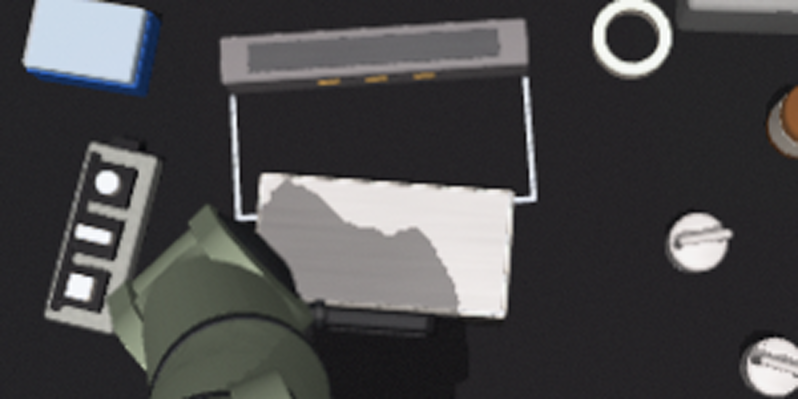

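View pics/s6.png

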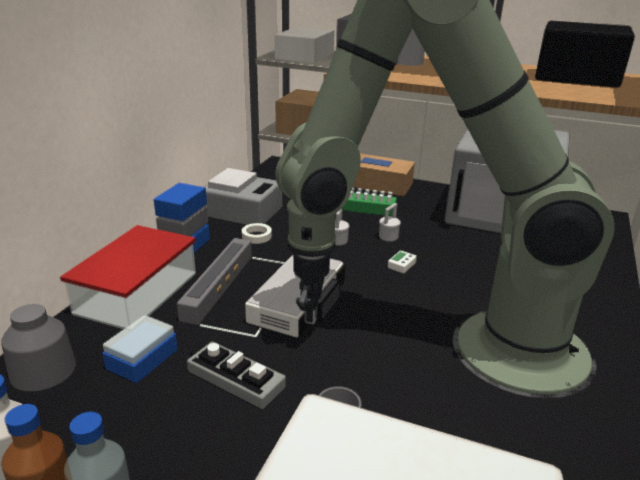

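Emit:
servo_tool --pt "10 0 -5 0" --pt "22 0 -30 0" --pt "26 0 -65 0" --pt "26 -35 -75 0" --pt "26 -75 -75 0"

```text
clock: 14.73
eef_pos: [0.4179, 0.0555, 0.114]
ee_rot: [-0.112, 3.135, 0.002]
ft_force: [2.0, -0.7, -0.1]
gripper_width: -0.0001
```

Emit:
servo_tool --pt "0 -40 0 0" --pt "0 -80 0 0" --pt "0 -120 0 0" --pt "0 -135 0 0" --pt "0 -135 0 0"

```text
clock: 15.15
eef_pos: [0.4255, -0.0844, 0.1115]
ee_rot: [0.096, -3.14, 0.002]
ft_force: [0.9, -0.3, 0.5]
gripper_width: 0.0003
```

Run:
```python
from h import *
plate("t7")
go(.412,-.078,.035,1.62)
snap("wrist","w7")
```

```text
t 15.2 plate [0.5151 0.0456] size 0.217 0.1285 yaw -0.034 rel -0.124 nose in dock [-0.1104  0.0164]
  padL [0.4467 0.153 ] padR [ 0.4396 -0.0569]
t 15.2 tcp [ 0.4256 -0.0822  0.1115] jaw 1.634 F [ 0.3197  0.3708 -0.0912] w 0.0001  CMD [13.3  5.1 76.5] 0.014 tilt [ 0.    -0.001 -1.   ]
```

View pics/w7.png

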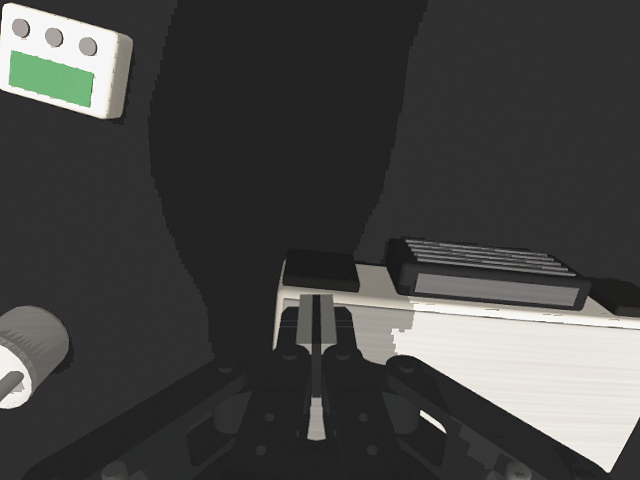

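Emit:
servo_tool --pt "18 3 0 0" --pt "20 3 30 0" --pt "20 3 60 0" --pt "20 3 75 0" --pt "20 3 75 0"

```text
clock: 15.67
eef_pos: [0.4045, -0.0771, 0.0342]
ee_rot: [0.11, -3.136, -0.002]
ft_force: [-1.2, 0.2, 0.2]
gripper_width: -0.0002
```

Emit:
servo_tool --pt "-5 0 0 0" --pt "-9 0 0 0" --pt "-13 0 0 0" --pt "-16 0 0 0" --pt "-19 0 0 0"

```text
clock: 16.08
eef_pos: [0.4257, -0.0776, 0.037]
ee_rot: [-0.105, 3.138, -0.0]
ft_force: [-0.6, -0.2, 0.1]
gripper_width: 0.0001
```

Emit:
servo_tool --pt "-3 0 0 0" --pt "-6 0 0 0" --pt "-9 0 0 0" --pt "-12 0 0 0" --pt "-15 0 0 0"

```text
clock: 16.5
eef_pos: [0.4373, -0.078, 0.0362]
ee_rot: [0.102, -3.135, 0.003]
ft_force: [-12.4, -7.7, 6.8]
gripper_width: -0.0002
```

Emit:
servo_tool --pt "-3 0 0 0" --pt "-6 0 0 0" --pt "-9 0 0 0" --pt "-12 0 0 0" --pt "-15 0 0 0"

```text
clock: 16.92
eef_pos: [0.4526, -0.0769, 0.0361]
ee_rot: [0.102, -3.135, 0.003]
ft_force: [-9.5, -7.7, 2.6]
gripper_width: 0.0002
```

Run:
```python
from h import *
plate("t8")
go(.412,-.078,.035,1.62)
```

```text
t 16.97 plate [0.5277 0.0342] size 0.1302 0.258 yaw 0.071 rel -0.019 nose in dock [-0.0984  0.0108]
  padL [0.4484 0.1338] padR [ 0.4634 -0.0757]
t 16.97 tcp [ 0.4536 -0.0767  0.0362] jaw 1.636 F [-5.4611 -5.3591 -1.8472] w -0.0001  CMD [41.5  1.4  1.3] 0.016 tilt [-0.003 -0.001 -1.   ]
```

View pics/t8.png

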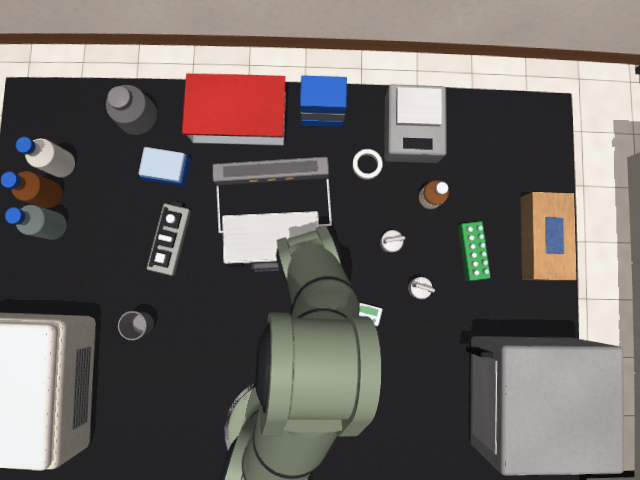

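Emit:
servo_tool --pt "-3 0 0 0" --pt "-6 0 0 0" --pt "-9 0 0 0" --pt "-12 0 0 0" --pt "-15 0 0 0"

```text
clock: 17.38
eef_pos: [0.4678, -0.0758, 0.0361]
ee_rot: [0.103, -3.136, 0.002]
ft_force: [-9.2, -5.8, 3.0]
gripper_width: 0.0001
```

Emit:
servo_tool --pt "-3 0 0 0" --pt "-6 0 0 0" --pt "-9 0 0 0" --pt "-9 0 0 0"

```text
clock: 17.72
eef_pos: [0.4775, -0.075, 0.0361]
ee_rot: [0.103, -3.137, 0.002]
ft_force: [-5.1, -5.8, 0.0]
gripper_width: 0.0001
```

Run:
```python
from h import *
plate("t9")
go(.412,-.078,.035,1.62)
```

```text
t 17.77 plate [0.5404 0.0418] size 0.1306 0.2593 yaw 0.185 rel 0.095 nose in dock [-0.0854  0.0246]
  padL [0.4503 0.1318] padR [ 0.4889 -0.0746]
t 17.77 tcp [ 0.4776 -0.075   0.0362] jaw 1.637 F [-4.8693 -6.9577 -0.743 ] w -0.0003  CMD [65.6  1.3  1.3] 0.017 tilt [-0.003 -0.001 -1.   ]
```

Emit:
servo_tool --pt "12 0 -5 0" --pt "24 0 -30 0" --pt "40 0 -65 0" --pt "50 35 -75 0" --pt "55 75 -75 0"

```text
clock: 18.18
eef_pos: [0.4189, -0.0048, 0.1137]
ee_rot: [-0.094, 3.137, -0.002]
ft_force: [2.9, 0.6, 0.2]
gripper_width: 0.0
```

Emit:
servo_tool --pt "0 40 0 0" --pt "0 80 0 0" --pt "0 120 0 0" --pt "0 133 0 0" --pt "0 133 0 0"

```text
clock: 18.6
eef_pos: [0.4097, 0.1339, 0.1117]
ee_rot: [-0.114, 3.139, 0.003]
ft_force: [-0.4, 0.5, -0.7]
gripper_width: -0.0001
```

Run:
```python
from h import *
go(.422,.132,.035,1.65)
```

```text
t 18.6 tcp [0.4097 0.1339 0.1117] jaw 1.643 F [-0.4485  0.4729 -0.6978] w -0.0001  CMD [-12.   -2.9  76.7] -0.007 tilt [ 0.001  0.002 -1.   ]
```

Emit:
servo_tool --pt "-5 -2 35 0" --pt "-8 -2 65 0" --pt "-10 -2 76 0" --pt "-12 -2 76 0" --pt "-16 -2 76 0"

```text
clock: 19.02
eef_pos: [0.4258, 0.1288, 0.0357]
ee_rot: [0.106, -3.139, 0.001]
ft_force: [-0.4, 0.6, 0.1]
gripper_width: 0.0
```

Emit:
servo_tool --pt "-5 0 0 0" --pt "-9 0 0 0" --pt "-12 0 0 0" --pt "-15 0 0 0" --pt "-18 0 0 0"

```text
clock: 19.43
eef_pos: [0.4426, 0.1303, 0.0358]
ee_rot: [0.106, -3.137, 0.001]
ft_force: [-14.7, 3.5, 7.2]
gripper_width: 0.0002
```

Emit:
servo_tool --pt "-3 0 0 0" --pt "-6 0 0 0" --pt "-9 0 0 0" --pt "-12 0 0 0" --pt "-15 0 0 0"

```text
clock: 19.85
eef_pos: [0.4577, 0.1319, 0.0358]
ee_rot: [0.107, -3.138, -0.001]
ft_force: [-12.5, 6.9, 4.5]
gripper_width: 0.0003
```

Emit:
servo_tool --pt "-3 0 0 0" --pt "-6 0 0 0" --pt "-9 0 0 0" --pt "-12 0 0 0" --pt "-15 0 0 0"

```text
clock: 20.27
eef_pos: [0.4729, 0.1329, 0.0357]
ee_rot: [0.107, -3.138, -0.001]
ft_force: [-10.4, 5.5, 2.3]
gripper_width: -0.0
```

Run:
```python
from h import *
plate("t10")
go(.422,.132,.035,1.65)
```

```text
t 20.32 plate [ 0.5598 -0.    ] size 0.1283 0.1929 yaw 0.027 rel -0.064 nose in dock [-0.0696 -0.0291]
  padL [0.485 0.103] padR [ 0.4906 -0.1069]
t 20.32 tcp [0.4735 0.1329 0.0357] jaw 1.639 F [-6.5873  5.6715  0.265 ] w 0.0001  CMD [51.5  2.6  0.8] -0.011 tilt [-0.001  0.001 -1.   ]
```

View pics/t10.png

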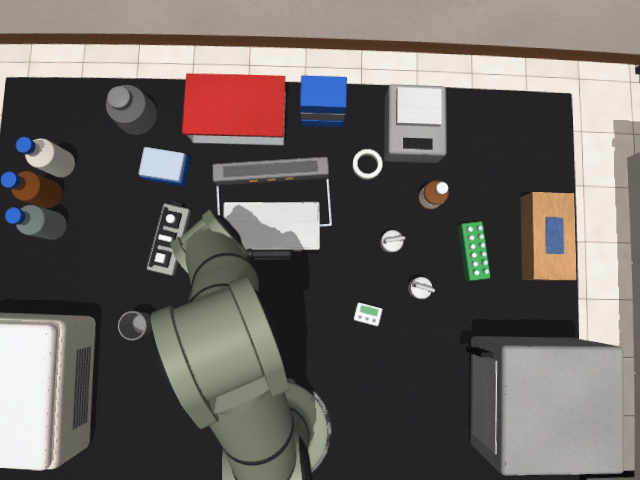

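Emit:
servo_tool --pt "-3 0 0 0" --pt "-6 0 0 0" --pt "-9 0 0 0" --pt "-12 0 0 0" --pt "-12 0 0 0"

```text
clock: 20.73
eef_pos: [0.4855, 0.1337, 0.0358]
ee_rot: [0.106, -3.139, -0.001]
ft_force: [-6.2, 4.3, -0.4]
gripper_width: -0.0002
```

Emit:
servo_tool --pt "12 0 -5 0" --pt "24 0 -30 0" --pt "30 0 -65 0" --pt "30 -35 -75 0" --pt "30 -75 -75 0"

```text
clock: 21.15
eef_pos: [0.4625, 0.0576, 0.1137]
ee_rot: [-0.112, 3.134, 0.002]
ft_force: [2.6, -0.6, 0.0]
gripper_width: 0.0001
```

Emit:
servo_tool --pt "0 -40 0 0" --pt "0 -80 0 0" --pt "0 -120 0 0" --pt "0 -130 0 0" --pt "0 -130 0 0"

```text
clock: 21.57
eef_pos: [0.4698, -0.0773, 0.1109]
ee_rot: [-0.096, 3.139, -0.002]
ft_force: [-0.4, -0.3, 0.5]
gripper_width: 0.0001
```

Run:
```python
from h import *
plate("t11")
go(.45,-.077,.035,1.65)
snap("wrist","w11")
```

```text
t 21.62 plate [0.5658 0.0306] size 0.2559 0.1293 yaw -0.019 rel -0.109 nose in dock [-0.0611 -0.002 ]
  padL [0.4958 0.137 ] padR [ 0.4919 -0.073 ]
t 21.62 tcp [ 0.4698 -0.0749  0.1109] jaw 1.635 F [-0.5884  1.2347 -0.2561] w 0.0001  CMD [20.  -0.8 75.9] -0.015 tilt [ 0.001 -0.    -1.   ]
```

View pics/w11.png

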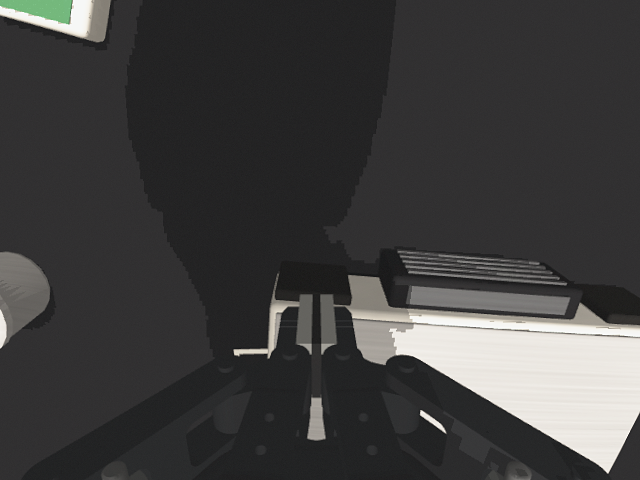

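View pics/t11.png

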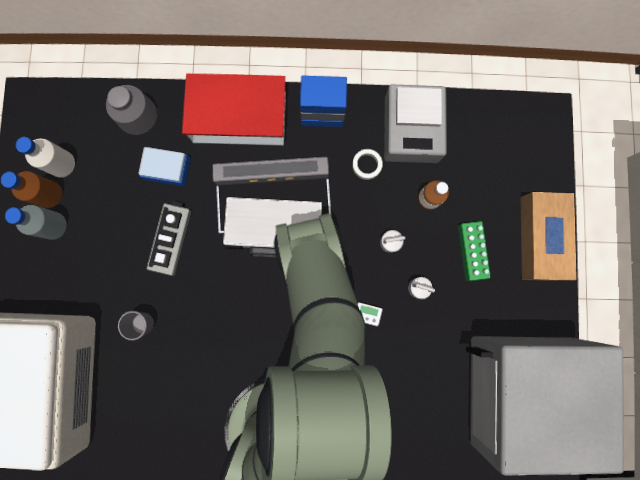

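Emit:
servo_tool --pt "18 0 10 0" --pt "18 0 40 0" --pt "18 0 70 0" --pt "18 0 75 0" --pt "16 0 75 0"

```text
clock: 22.08
eef_pos: [0.4528, -0.073, 0.0345]
ee_rot: [0.109, -3.137, -0.001]
ft_force: [-0.2, 0.6, 0.3]
gripper_width: 0.0001
```

Emit:
servo_tool --pt "-5 0 0 0" --pt "-9 0 0 0" --pt "-13 0 0 0" --pt "-17 0 0 0" --pt "-21 0 0 0"

```text
clock: 22.5
eef_pos: [0.4756, -0.0732, 0.036]
ee_rot: [-0.105, 3.139, -0.0]
ft_force: [-0.2, -0.3, -0.3]
gripper_width: -0.0003
```

Emit:
servo_tool --pt "-4 0 0 0" --pt "-8 0 0 0" --pt "-12 0 0 0" --pt "-16 0 0 0" --pt "-20 0 0 0"

```text
clock: 22.92
eef_pos: [0.4923, -0.0733, 0.0349]
ee_rot: [0.103, -3.135, 0.003]
ft_force: [-12.0, -9.1, 6.6]
gripper_width: 0.0001
```

Emit:
servo_tool --pt "-4 0 0 0" --pt "-8 0 0 0" --pt "-12 0 0 0" --pt "-16 0 0 0" --pt "-20 0 0 0"

```text
clock: 23.33
eef_pos: [0.5126, -0.0719, 0.0349]
ee_rot: [0.103, -3.135, 0.003]
ft_force: [-11.2, -6.9, 3.5]
gripper_width: -0.0001
```

Run:
```python
from h import *
plate("t12")
go(.45,-.077,.035,1.65)
```

```text
t 23.38 plate [0.5825 0.0397] size 0.1301 0.2572 yaw 0.124 rel 0.033 nose in dock [-0.0433  0.0147]
  padL [0.4981 0.135 ] padR [ 0.524  -0.0734]
t 23.38 tcp [ 0.5136 -0.0717  0.0349] jaw 1.637 F [-5.8549 -5.4995 -1.5664] w 0.0002  CMD [63.8 -1.1  0.1] -0.013 tilt [-0.004 -0.001 -1.   ]
```

Emit:
servo_tool --pt "-4 0 0 0" --pt "-8 0 0 0" --pt "-12 0 0 0" --pt "-16 0 0 0" --pt "-16 0 0 0"

```text
clock: 23.8
eef_pos: [0.5297, -0.0705, 0.0349]
ee_rot: [0.104, -3.137, 0.002]
ft_force: [-4.6, -5.1, -1.4]
gripper_width: -0.0003
```

Emit:
servo_tool --pt "12 0 -5 0" --pt "24 0 -30 0" --pt "40 0 -65 0" --pt "45 35 -75 0" --pt "45 75 -75 0"

```text
clock: 24.22
eef_pos: [0.481, 0.0003, 0.1129]
ee_rot: [-0.095, 3.137, -0.002]
ft_force: [3.5, 2.0, 0.8]
gripper_width: 0.0003
```

Emit:
servo_tool --pt "0 40 0 0" --pt "0 80 0 0" --pt "0 120 0 0" --pt "0 132 0 0" --pt "0 132 0 0"

```text
clock: 24.63
eef_pos: [0.4714, 0.1383, 0.1105]
ee_rot: [-0.114, 3.139, 0.003]
ft_force: [-0.4, 0.6, 0.8]
gripper_width: 0.0002
```

Run:
```python
from h import *
plate("t13")
go(.47,.135,.035,1.65)
```

```text
t 24.68 plate [0.598 0.012] size 0.1305 0.1915 yaw 0.202 rel 0.112 nose in dock [-0.0308 -0.0092]
  padL [0.5064 0.1004] padR [ 0.5485 -0.1054]
t 24.68 tcp [0.4716 0.1358 0.1104] jaw 1.641 F [ 0.0527 -1.8041 -0.2632] w -0.0002  CMD [ 1.7 -0.7 75.4] -0.009 tilt [-0.  0. -1.]
```

View pics/t13.png

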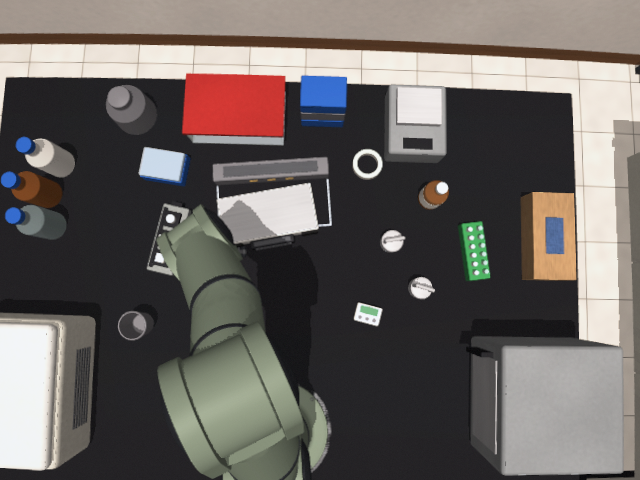

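Emit:
servo_tool --pt "-1 -1 35 0" --pt "-1 -1 65 0" --pt "-1 -1 75 0" --pt "-5 -1 75 0" --pt "-10 -1 75 0"

```text
clock: 25.1
eef_pos: [0.4822, 0.1333, 0.0358]
ee_rot: [0.105, -3.139, 0.001]
ft_force: [1.0, 0.2, 0.1]
gripper_width: -0.0
```

Emit:
servo_tool --pt "-4 0 0 0" --pt "-8 0 0 0" --pt "-12 0 0 0" --pt "-16 0 0 0" --pt "-20 0 0 0"

```text
clock: 25.52
eef_pos: [0.5012, 0.136, 0.0365]
ee_rot: [0.107, -3.139, -0.001]
ft_force: [-12.2, 6.1, 5.5]
gripper_width: 0.0001
```

Emit:
servo_tool --pt "-4 0 0 0" --pt "-8 0 0 0" --pt "-12 0 0 0" --pt "-16 0 0 0" --pt "-20 0 0 0"

```text
clock: 25.93
eef_pos: [0.5213, 0.1374, 0.0365]
ee_rot: [0.107, -3.139, -0.002]
ft_force: [-9.8, 5.3, 1.8]
gripper_width: 0.0001
```

Run:
```python
from h import *
plate("t14")
go(.47,.135,.035,1.65)
```

```text
t 25.98 plate [0.6131 0.003 ] size 0.1266 0.1909 yaw 0.028 rel -0.063 nose in dock [-0.0163 -0.0308]
  padL [0.5382 0.106 ] padR [ 0.544  -0.1039]
t 25.98 tcp [0.5222 0.1373 0.0365] jaw 1.638 F [-4.8943  3.5793 -2.067 ] w 0.0  CMD [52.2  1.3  1.5] -0.012 tilt [-0.     0.001 -1.   ]
```

View pics/t14.png

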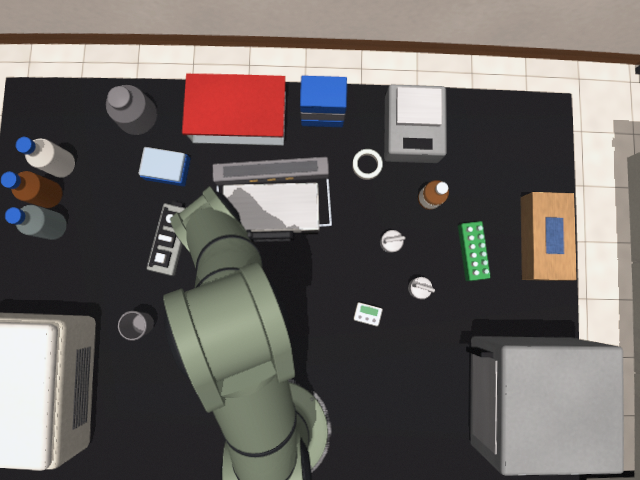

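Emit:
servo_tool --pt "12 0 -5 0" --pt "24 0 -30 0" --pt "30 0 -65 0" --pt "30 -35 -75 0" --pt "30 -75 -75 0"

```text
clock: 26.4
eef_pos: [0.4989, 0.0612, 0.1147]
ee_rot: [-0.112, 3.133, 0.002]
ft_force: [0.9, -0.8, -1.2]
gripper_width: -0.0001
```

Emit:
servo_tool --pt "0 -40 0 0" --pt "0 -80 0 0" --pt "0 -120 0 0" --pt "0 -132 0 0" --pt "0 -132 0 0"

```text
clock: 26.82
eef_pos: [0.5063, -0.0766, 0.1116]
ee_rot: [-0.096, 3.138, -0.003]
ft_force: [0.3, -0.4, -0.6]
gripper_width: -0.0003
```

Run:
```python
from h import *
plate("t15")
go(.51,-.077,.035,1.65)
```

```text
t 26.87 plate [0.6099 0.0372] size 0.1302 0.2565 yaw 0.047 rel -0.044 nose in dock [-0.0164  0.0047]
  padL [0.533  0.1387] padR [ 0.5428 -0.071 ]
t 26.87 tcp [ 0.5063 -0.0741  0.1115] jaw 1.634 F [ 0.4365  1.4876 -0.4515] w -0.0  CMD [-3.4 -3.1 76.5] -0.016 tilt [ 0.002 -0.001 -1.   ]
```

View pics/t15.png

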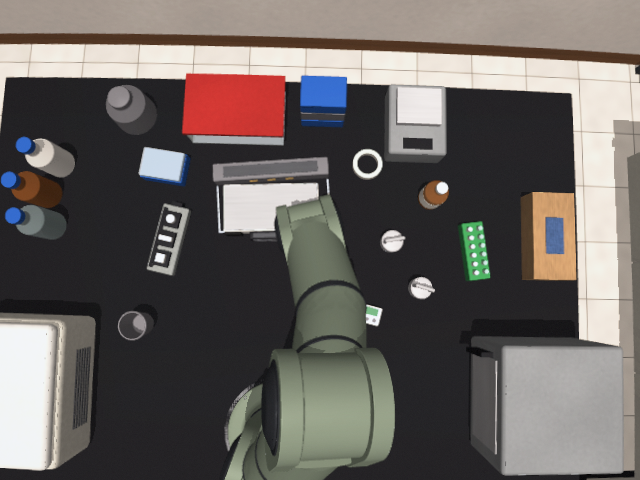

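Emit:
servo_tool --pt "-3 0 20 0" --pt "-5 -1 50 0" --pt "-5 -1 76 0" --pt "-8 -1 76 0" --pt "-12 -1 76 0"

```text
clock: 27.28
eef_pos: [0.5177, -0.071, 0.0346]
ee_rot: [0.108, -3.138, -0.001]
ft_force: [-0.6, 0.3, 0.3]
gripper_width: 0.0002
```

Emit:
servo_tool --pt "-4 0 0 0" --pt "-8 0 0 0" --pt "-12 0 0 0" --pt "-15 0 0 0" --pt "-18 0 0 0"

```text
clock: 27.7
eef_pos: [0.5342, -0.0717, 0.0348]
ee_rot: [0.104, -3.136, 0.002]
ft_force: [-16.2, -4.0, 11.2]
gripper_width: -0.0
```

Emit:
servo_tool --pt "-3 0 0 0" --pt "-6 0 0 0" --pt "-9 0 0 0" --pt "-12 0 0 0" --pt "-15 0 0 0"

```text
clock: 28.12
eef_pos: [0.5486, -0.0721, 0.0346]
ee_rot: [0.103, -3.135, 0.004]
ft_force: [-13.3, -8.8, 8.5]
gripper_width: -0.0
```

Run:
```python
from h import *
plate("t16")
go(.51,-.077,.035,1.65)
```

```text
t 28.17 plate [0.6172 0.0442] size 0.1297 0.2496 yaw 0.134 rel 0.044 nose in dock [-0.0084  0.0168]
  padL [0.5318 0.1387] padR [ 0.5599 -0.0695]
t 28.17 tcp [ 0.5495 -0.0718  0.0346] jaw 1.636 F [-7.1489 -7.3317  1.007 ] w 0.0003  CMD [39.7 -2.6 -0.3] -0.014 tilt [-0.003 -0.002 -1.   ]
```

Emit:
servo_tool --pt "12 0 -5 0" --pt "24 0 -30 0" --pt "40 0 -65 0" --pt "45 35 -75 0" --pt "45 75 -75 0"

```text
clock: 28.58
eef_pos: [0.5013, -0.0004, 0.1125]
ee_rot: [-0.095, 3.136, -0.002]
ft_force: [3.1, 0.6, 0.5]
gripper_width: 0.0003
```

Emit:
servo_tool --pt "0 40 0 0" --pt "0 80 0 0" --pt "0 120 0 0" --pt "0 133 0 0" --pt "0 133 0 0"

```text
clock: 29.0
eef_pos: [0.4916, 0.1391, 0.1102]
ee_rot: [-0.114, 3.138, 0.003]
ft_force: [0.7, 0.2, 0.1]
gripper_width: 0.0002
```

Run:
```python
from h import *
plate("t17")
go(.505,.136,.035,1.65)
```

```text
t 29.05 plate [0.6186 0.04  ] size 0.1301 0.2582 yaw 0.131 rel 0.04 nose in dock [-0.0074  0.0122]
  padL [0.5335 0.1347] padR [ 0.5608 -0.0735]
t 29.05 tcp [0.4918 0.1365 0.1099] jaw 1.641 F [ 0.7933 -0.8717 -0.953 ] w -0.0001  CMD [-13.1  -1.5  74.9] -0.009 tilt [ 0.001  0.001 -1.   ]
```

Emit:
servo_tool --pt "-8 -2 35 0" --pt "-13 -3 65 0" --pt "-14 -3 75 0" --pt "-17 -3 75 0" --pt "-20 -3 75 0"

```text
clock: 29.47
eef_pos: [0.5121, 0.1325, 0.035]
ee_rot: [0.105, -3.139, 0.0]
ft_force: [0.1, -0.4, 1.0]
gripper_width: -0.0001
```

Emit:
servo_tool --pt "-4 0 0 0" --pt "-7 0 0 0" --pt "-10 0 0 0" --pt "-13 0 0 0" --pt "-16 0 0 0"

```text
clock: 29.88
eef_pos: [0.5264, 0.1344, 0.0349]
ee_rot: [0.107, -3.137, 0.0]
ft_force: [-16.1, 5.5, 9.9]
gripper_width: -0.0001
```

Emit:
servo_tool --pt "-2 0 0 0" --pt "-4 0 0 0" --pt "-6 0 0 0" --pt "-8 0 0 0" --pt "-10 0 0 0"

```text
clock: 30.3
eef_pos: [0.5344, 0.1355, 0.0346]
ee_rot: [0.108, -3.134, 0.001]
ft_force: [-38.1, 5.5, 29.9]
gripper_width: 0.0001
```

Run:
```python
from h import *
plate("t18")
go(.505,.136,.035,1.65)
```

```text
t 30.35 plate [0.6288 0.0019] size 0.1276 0.1873 yaw 0.041 rel -0.049 nose in dock [-0.0007 -0.0324]
  padL [0.5525 0.1039] padR [ 0.5612 -0.1059]
t 30.35 tcp [0.5344 0.1354 0.0346] jaw 1.64 F [-26.3012   5.4322  16.3165] w -0.0002  CMD [29.3  2.6 -0.2] -0.01 tilt [-0.006 -0.001 -1.   ]
```

Emit:
servo_tool --pt "12 0 -5 0" --pt "24 0 -30 0" --pt "30 0 -65 0" --pt "30 -35 -75 0" --pt "30 -75 -75 0"

```text
clock: 30.77
eef_pos: [0.5145, 0.0596, 0.113]
ee_rot: [-0.113, 3.134, 0.002]
ft_force: [1.7, -1.1, 0.5]
gripper_width: -0.0001
```

Emit:
servo_tool --pt "0 -40 0 0" --pt "0 -80 0 0" --pt "0 -120 0 0" --pt "0 -135 0 0" --pt "0 -135 0 0"

```text
clock: 31.18
eef_pos: [0.5221, -0.0819, 0.1099]
ee_rot: [-0.096, 3.14, -0.003]
ft_force: [-0.3, -1.0, 0.6]
gripper_width: 0.0
```

Run:
```python
from h import *
plate("t19")
go(.525,-.077,.035,1.65)
im=cv2.imread("pics/t19.png")[150:270,190:390]
cv2.imwrite("pics/z19.png",cv2.resize(im,None,fx=4,fy=4,interpolation=cv2.INTER_CUBIC))
```

```text
t 31.23 plate [0.6239 0.0388] size 0.1293 0.2561 yaw 0.072 rel -0.018 nose in dock [-0.0021  0.0067]
  padL [0.5446 0.1383] padR [ 0.5597 -0.0711]
t 31.23 tcp [ 0.5222 -0.0792  0.1099] jaw 1.634 F [0.0588 1.0349 0.63  ] w -0.0001  CMD [-2.9  2.1 74.9] -0.016 tilt [ 0.001 -0.001 -1.   ]
```

View pics/z19.png

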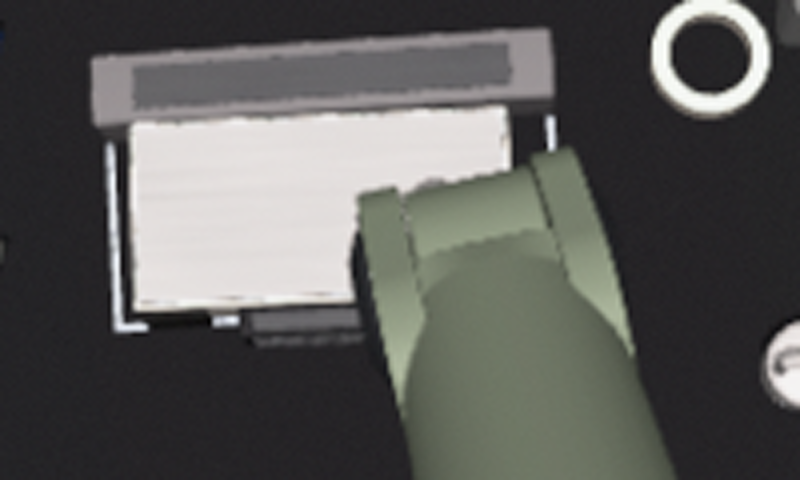

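Emit:
servo_tool --pt "-3 3 20 0" --pt "-5 3 50 0" --pt "-6 3 75 0" --pt "-10 3 75 0" --pt "-15 3 75 0"

```text
clock: 31.65
eef_pos: [0.5367, -0.0717, 0.0344]
ee_rot: [0.108, -3.138, -0.001]
ft_force: [1.1, 1.2, 0.9]
gripper_width: -0.0001
```

Emit:
servo_tool --pt "-3 0 0 0" --pt "-6 0 0 0" --pt "-9 0 0 0" --pt "-12 0 0 0" --pt "-15 0 0 0"

```text
clock: 32.07
eef_pos: [0.5507, -0.0724, 0.0348]
ee_rot: [0.105, -3.137, 0.001]
ft_force: [-15.6, -2.8, 10.8]
gripper_width: 0.0003
```

Emit:
servo_tool --pt "-1 0 0 0" --pt "-2 0 0 0" --pt "-3 0 0 0" --pt "-4 0 0 0" --pt "-5 0 0 0"

```text
clock: 32.48
eef_pos: [0.5541, -0.073, 0.0344]
ee_rot: [0.104, -3.134, 0.003]
ft_force: [-24.1, -4.5, 20.5]
gripper_width: 0.0003
```

Run:
```python
from h import *
plate("t20")
go(.525,-.077,.035,1.65)
```

```text
t 32.53 plate [0.6256 0.046 ] size 0.1301 0.2426 yaw 0.101 rel 0.011 nose in dock [0.0002 0.0156]
  padL [0.5434 0.1432] padR [ 0.5646 -0.0657]
t 32.53 tcp [ 0.554  -0.0729  0.0343] jaw 1.637 F [-17.2838  -4.7428  10.8454] w -0.0002  CMD [29.2 -2.2 -0.5] -0.013 tilt [-0.006 -0.002 -1.   ]
```

Emit:
servo_tool --pt "-1 0 0 0" --pt "-2 0 0 0" --pt "-3 0 0 0" --pt "-3 0 0 0"

```text
clock: 32.87
eef_pos: [0.5541, -0.0728, 0.034]
ee_rot: [0.103, -3.128, 0.004]
ft_force: [-34.9, -3.2, 27.9]
gripper_width: 0.0003
```

Emit:
servo_tool --pt "12 0 -5 0" --pt "24 0 -30 0" --pt "40 0 -65 0" --pt "45 35 -75 0" --pt "45 75 -75 0"

```text
clock: 33.28
eef_pos: [0.5103, -0.0019, 0.1124]
ee_rot: [-0.095, 3.136, -0.002]
ft_force: [1.9, 0.8, 0.7]
gripper_width: -0.0001
```

Emit:
servo_tool --pt "0 40 0 0" --pt "0 80 0 0" --pt "0 120 0 0" --pt "0 133 0 0" --pt "0 133 0 0"

```text
clock: 33.7
eef_pos: [0.5006, 0.1376, 0.1099]
ee_rot: [-0.114, 3.139, 0.003]
ft_force: [-0.1, -0.7, 0.8]
gripper_width: 0.0003
```

Run:
```python
from h import *
plate("t21")
go(.51,.134,.035,1.65)
im=cv2.imread("pics/t21.png")[150:270,190:390]
cv2.imwrite("pics/z21.png",cv2.resize(im,None,fx=4,fy=4,interpolation=cv2.INTER_CUBIC))
```

```text
t 33.75 plate [0.6266 0.0384] size 0.1304 0.2582 yaw 0.096 rel 0.005 nose in dock [0.0005 0.0076]
  padL [0.5449 0.136 ] padR [ 0.565 -0.073]
t 33.75 tcp [0.5008 0.135  0.1097] jaw 1.641 F [ 0.3846 -1.7175 -0.3818] w 0.0  CMD [-9.  -1.7 74.7] -0.009 tilt [ 0.001  0.001 -1.   ]
```

View pics/z21.png

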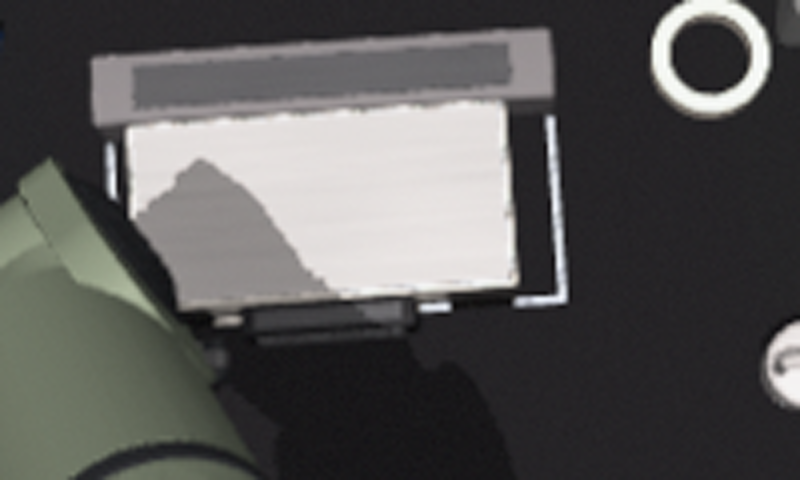

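Emit:
servo_tool --pt "-8 -2 35 0" --pt "-13 -3 65 0" --pt "-15 -3 75 0" --pt "-20 -3 75 0" --pt "-24 -3 75 0"

```text
clock: 34.17
eef_pos: [0.5255, 0.1313, 0.0349]
ee_rot: [0.104, -3.139, 0.0]
ft_force: [0.3, 0.9, 0.1]
gripper_width: -0.0001
```

Emit:
servo_tool --pt "-3 0 0 0" --pt "-6 0 0 0" --pt "-9 0 0 0" --pt "-11 0 0 0" --pt "-13 0 0 0"

```text
clock: 34.58
eef_pos: [0.5351, 0.1325, 0.0347]
ee_rot: [0.106, -3.134, 0.002]
ft_force: [-33.0, 0.6, 24.9]
gripper_width: 0.0
```

Emit:
servo_tool --pt "-1 0 0 0" --pt "-2 0 0 0" --pt "-2 0 0 0"

```text
clock: 34.83
eef_pos: [0.535, 0.1325, 0.0344]
ee_rot: [0.107, -3.131, 0.004]
ft_force: [-34.4, -0.0, 23.9]
gripper_width: 0.0003
```

Emit:
servo_tool --pt "12 0 -5 0" --pt "24 0 -30 0" --pt "30 0 -65 0" --pt "30 -20 -100 0.1" --pt "30 -55 -120 0.2" --gripper 1

```text
clock: 35.25
eef_pos: [0.5144, 0.079, 0.1584]
ee_rot: [0.206, 3.131, 0.005]
ft_force: [2.1, 0.4, 0.6]
gripper_width: 0.0606
```

Run:
```python
from h import *
plate("t22")
go(.525,-.295,.19,.21)
im=cv2.imread("pics/t22.png")[200:320,330:530]
cv2.imwrite("pics/z22.png",cv2.resize(im,None,fx=4,fy=4,interpolation=cv2.INTER_CUBIC))
```

```text
t 35.3 plate [ 0.6329 -0.027 ] size 0.1306 0.127 yaw 0.091 rel 0.001 nose in dock [ 0.0009 -0.0584]
  padL [0.5517 0.071 ] padR [ 0.5708 -0.1381]
t 35.3 tcp [0.5162 0.0695 0.1605] jaw 1.422 F [  5.7847 -11.8681   4.4139] w 0.068  CMD [ -63.  -359.1  -28.8] 1.212 tilt [ 0.007 -0.002 -1.   ]
```

View pics/z22.png

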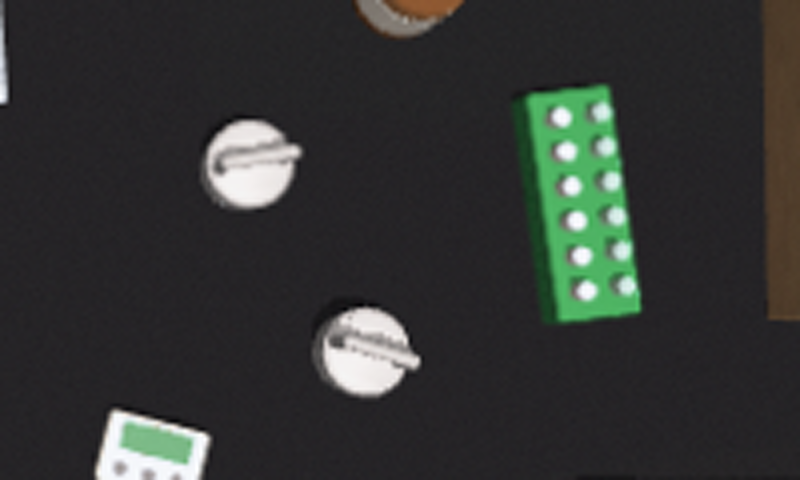

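Emit:
servo_tool --pt "-7 -39 -6 0.12" --pt "-14 -78 -12 0.24" --pt "-21 -117 -18 0.36" --pt "-28 -156 -24 0.48" --pt "-35 -195 -29 0.6"

```text
clock: 35.72
eef_pos: [0.5226, -0.1242, 0.1847]
ee_rot: [1.134, 2.928, 0.001]
ft_force: [1.2, 0.8, 0.0]
gripper_width: 0.0855
```

Run:
```python
from h import *
go(.525,-.295,.19,.21)
```

```text
t 35.72 tcp [ 0.5226 -0.1242  0.1847] jaw 0.832 F [1.173  0.8216 0.0164] w 0.0855  CMD [-116.8 -124.7   -5.3] 0.622 tilt [ 0.002 -0.    -1.   ]
```

Emit:
servo_tool --pt "-24 -25 -1 0.12" --pt "-48 -50 -2 0.24" --pt "-72 -75 -3 0.36" --pt "-96 -100 -4 0.48" --pt "-117 -122 -5 0.6"

```text
clock: 36.13
eef_pos: [0.5277, -0.2936, 0.1892]
ee_rot: [1.949, 2.462, 0.0]
ft_force: [0.1, 0.3, -0.2]
gripper_width: 0.0848
```

Emit:
servo_tool --pt "0 0 0 0.02" --pt "0 0 0 0.02"

```text
clock: 36.3
eef_pos: [0.5276, -0.2926, 0.1887]
ee_rot: [1.971, 2.446, -0.0]
ft_force: [-0.3, 0.4, -0.9]
gripper_width: 0.0856
```

Run:
```python
from h import *
go(.525,-.295,.19,.21)
snap("wrist","w23")
lm("wrist","can1_mid")
```

```text
t 36.3 tcp [ 0.5276 -0.2926  0.1887] jaw 0.214 F [-0.3439  0.3917 -0.8992] w 0.0856  CMD [-1.8 -3.  -1.3] 0.004 tilt [ 0. -0. -1.]
wrist can1_mid 0.64 [ 0.525  -0.3036  0.0498]
```

View pics/w23.png

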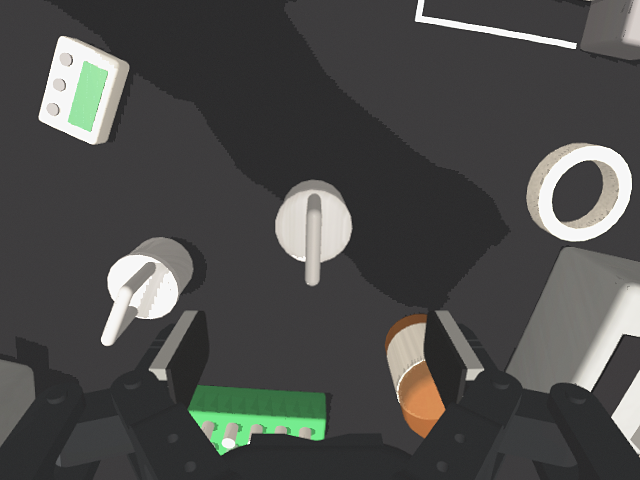

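Run:
```python
from h import *
p,R,s=tool()
w=pix2w("wrist",[[314,199],[312,281]],0.095,(p,R));print(w,w.mean(0),np.arctan2(-(w[0]-w[1])[0],(w[0]-w[1])[1]))
c=w.mean(0); go(c[0],c[1],.075)
```

```text
[[ 0.5216 -0.2645  0.095 ]
 [ 0.5326 -0.3202  0.095 ]] [ 0.5271 -0.2924  0.095 ] 0.19433330688437545
t 36.4 tcp [ 0.5282 -0.2902  0.1886] jaw 0.22 F [-0.1108  0.2157 -0.2333] w 0.0852  CMD [ -2.   -1.6 113.6] 0 tilt [ 0.     0.001 -1.   ]
```

Run:
```python
from h import *
p,R,s=tool()
print(pix2w("wrist",[[314,226]],0.055,(p,R)),pix2w("wrist",[[314,199],[312,281]],0.1,(p,R)))
```

```text
[[ 0.5281 -0.2944  0.055 ]] [[ 0.5214 -0.2633  0.1   ]
 [ 0.5321 -0.3178  0.1   ]]
```

Emit:
servo_tool --pt "-3 -1 35 0.02" --pt "-3 -1 70 0.02" --pt "-3 -1 100 0.02" --pt "-3 -1 113 0.02" --pt "-3 -1 113 0.02"

```text
clock: 36.82
eef_pos: [0.5267, -0.2924, 0.0731]
ee_rot: [-1.985, -2.429, 0.001]
ft_force: [0.3, 0.3, 1.2]
gripper_width: 0.0854
```

Emit:
servo_tool --pt "0 0 0 0" --pt "0 0 0 0" --pt "0 0 0 0" --pt "0 0 0 0" --pt "0 0 0 0" --gripper -1

```text
clock: 37.23
eef_pos: [0.5281, -0.2944, 0.0763]
ee_rot: [1.99, 2.429, 0.001]
ft_force: [-0.3, 0.1, -0.2]
gripper_width: 0.0256
```

Emit:
servo_tool --pt "0 0 0 0" --pt "0 0 0 0" --pt "0 0 0 0" --pt "0 0 0 0" --pt "0 0 0 0"

```text
clock: 37.65
eef_pos: [0.5278, -0.2945, 0.0759]
ee_rot: [1.991, 2.429, -0.0]
ft_force: [-2.7, 1.0, 7.6]
gripper_width: 0.0079
```

Emit:
servo_tool --pt "0 0 -20 0" --pt "0 0 -50 0" --pt "0 0 -90 0" --pt "0 0 -125 0" --pt "0 0 -125 0"

```text
clock: 38.07
eef_pos: [0.53, -0.2955, 0.2069]
ee_rot: [1.986, 2.423, 0.003]
ft_force: [0.7, -0.5, -3.0]
gripper_width: 0.0079
```

Run:
```python
from h import *
# plate docked pose: center .6266,.0384 yaw .094 ; can target at plate frame (0,-0.065) and (0,0.065)
th=.092;c=np.array([.6266,.0384]);
for y in(-.06,.06): print(c+np.array([-np.sin(th)*y,np.cos(th)*y]))
go(.6321,-.0213,.2,.1)
snap("wrist","w24")
```

```text
[ 0.6321 -0.0213]
[0.6211 0.0981]
t 38.07 tcp [ 0.53   -0.2955  0.2069] jaw 0.198 F [ 0.728  -0.4848 -2.9749] w 0.0079  CMD [248.9 153.9   6.7] 0.098 tilt [ 0.008 -0.004 -1.   ]
```

View pics/w24.png

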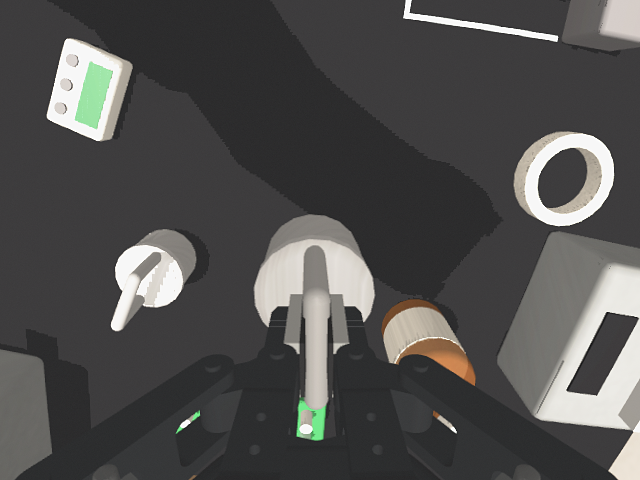

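Emit:
servo_tool --pt "15 9 0 0.02" --pt "43 27 0 0.04" --pt "73 45 0 0.06" --pt "103 63 0 0.08" --pt "133 82 0 0.098"

```text
clock: 38.53
eef_pos: [0.5814, -0.1461, 0.199]
ee_rot: [-2.108, -2.327, 0.002]
ft_force: [0.6, 0.5, -3.5]
gripper_width: 0.008
```

Emit:
servo_tool --pt "33 12 0 0" --pt "64 25 0 0" --pt "90 38 0 0" --pt "106 46 0 0" --pt "110 48 0 0"

```text
clock: 38.95
eef_pos: [0.6189, -0.0291, 0.1988]
ee_rot: [-2.101, -2.333, -0.0]
ft_force: [0.1, 0.7, -2.7]
gripper_width: 0.0082
```

Run:
```python
from h import *
go(.6321,-.0213,.137,.1)
```

```text
t 38.95 tcp [ 0.6189 -0.0291  0.1988] jaw 0.104 F [ 0.1334  0.6821 -2.6946] w 0.0082  CMD [ 6.2 14.  61.8] 0.004 tilt [-0.002  0.002 -1.   ]
```

Emit:
servo_tool --pt "4 10 15 0" --pt "6 13 40 0" --pt "6 13 55 0" --pt "6 13 58 0" --pt "6 13 59 0"

```text
clock: 39.37
eef_pos: [0.63, -0.0268, 0.1399]
ee_rot: [-2.107, -2.328, 0.003]
ft_force: [-0.1, -0.2, -2.8]
gripper_width: 0.0078
```

Emit:
servo_tool --pt "0 0 1 0" --pt "0 0 2 0" --pt "0 0 2 0"

```text
clock: 39.62
eef_pos: [0.6313, -0.0264, 0.14]
ee_rot: [2.107, 2.329, 0.001]
ft_force: [0.2, 0.1, -3.3]
gripper_width: 0.0076
```

Run:
```python
from h import *
go(.6321,-.0213,.136,.1)
```

```text
t 39.62 tcp [ 0.6313 -0.0264  0.14  ] jaw 0.1 F [ 0.1639  0.133  -3.3381] w 0.0076  CMD [5.  1.3 4. ] -0.0 tilt [ 0.001 -0.    -1.   ]
```

Emit:
servo_tool --pt "0 0 1 0" --pt "0 0 2 0" --pt "0 0 3 0" --pt "0 0 3 0"

```text
clock: 39.95
eef_pos: [0.631, -0.0262, 0.1362]
ee_rot: [-2.108, -2.33, 0.0]
ft_force: [-0.2, 0.8, -2.6]
gripper_width: 0.0079
```

Run:
```python
from h import *
go(.6321,-.0213,.136,.1)
```

```text
t 39.95 tcp [ 0.631  -0.0262  0.1362] jaw 0.1 F [-0.1732  0.7904 -2.5554] w 0.0079  CMD [4.8 1.6 0.2] -0.0 tilt [-0. -0. -1.]
```

Emit:
servo_tool --pt "0 0 1 0" --pt "0 0 1 0" --pt "0 0 1 0"

```text
clock: 40.2
eef_pos: [0.6314, -0.0261, 0.136]
ee_rot: [2.107, 2.329, 0.001]
ft_force: [-2.0, -0.3, 6.3]
gripper_width: 0.0077
```

Emit:
servo_tool --pt "0 0 1 0" --pt "0 0 1 0" --pt "0 0 1 0"

```text
clock: 40.45
eef_pos: [0.6318, -0.026, 0.1359]
ee_rot: [2.107, 2.329, 0.003]
ft_force: [-5.4, 0.4, 18.5]
gripper_width: 0.0081
```

Emit:
servo_tool --pt "0 0 -2 0" --pt "0 0 -2 0"

```text
clock: 40.62
eef_pos: [0.6312, -0.0261, 0.1367]
ee_rot: [2.107, 2.329, 0.001]
ft_force: [0.1, -0.6, -2.6]
gripper_width: 0.0078
```

Emit:
servo_tool --pt "0 0 0 0" --pt "0 0 0 0" --pt "0 0 0 0" --pt "0 0 0 0" --pt "0 0 0 0" --gripper 0.2

```text
clock: 41.03
eef_pos: [0.631, -0.0262, 0.1362]
ee_rot: [-2.108, -2.33, 0.0]
ft_force: [0.3, -0.8, -1.2]
gripper_width: 0.051
```

Emit:
servo_tool --pt "0 0 0 0" --pt "0 0 -15 0" --pt "0 0 -50 0" --pt "0 0 -85 0" --pt "0 0 -85 0"

```text
clock: 41.45
eef_pos: [0.6335, -0.0263, 0.2278]
ee_rot: [2.104, 2.325, 0.009]
ft_force: [0.5, 0.2, -0.1]
gripper_width: 0.0509
```

Run:
```python
from h import *
go(.401,-.3785,.2,-.27)
snap("wrist","w25")
```

```text
t 41.45 tcp [ 0.6335 -0.0263  0.2278] jaw 0.099 F [ 0.4842  0.2203 -0.1458] w 0.0509  CMD [-327.3 -266.6   25.8] 0.369 tilt [ 0.008  0.    -1.   ]
```

View pics/w25.png

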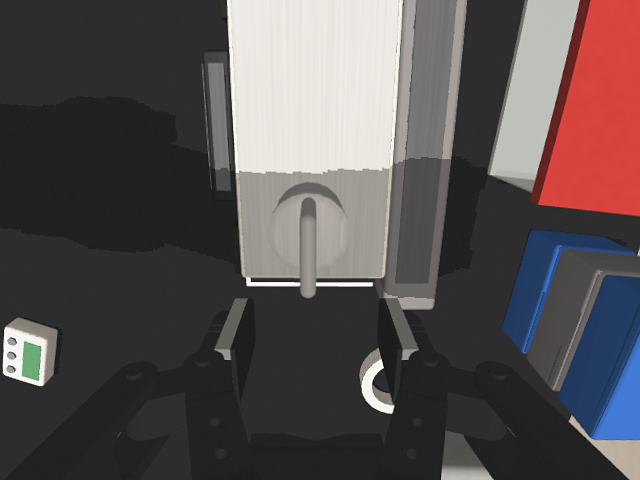

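Emit:
servo_tool --pt "-31 -26 0 0.04" --pt "-62 -51 0 0.08" --pt "-93 -76 0 0.12" --pt "-124 -102 5 0.16" --pt "-155 -127 10 0.2" --gripper 1

```text
clock: 41.92
eef_pos: [0.5185, -0.1943, 0.2108]
ee_rot: [-2.332, -2.105, 0.0]
ft_force: [1.2, -0.9, -0.4]
gripper_width: 0.0854
```

Run:
```python
from h import *
go(.401,-.3785,.2,-.27)
```

```text
t 41.92 tcp [ 0.5185 -0.1943  0.2108] jaw -0.102 F [ 1.2233 -0.872  -0.4018] w 0.0854  CMD [-195.2  -98.2   10.9] 0.168 tilt [-0. -0. -1.]
```

Emit:
servo_tool --pt "-37 -18 0 0.04" --pt "-74 -36 0 0.08" --pt "-111 -55 3 0.12" --pt "-148 -74 6 0.16" --pt "-185 -93 10 0.168"

```text
clock: 42.33
eef_pos: [0.4077, -0.369, 0.2009]
ee_rot: [-2.5, -1.902, 0.0]
ft_force: [1.8, -0.9, 0.5]
gripper_width: 0.0852
```

Emit:
servo_tool --pt "-10 -5 0 0" --pt "-10 -5 0 0" --pt "-10 -5 0 0"

```text
clock: 42.58
eef_pos: [0.4012, -0.3761, 0.2008]
ee_rot: [-2.499, -1.903, 0.0]
ft_force: [0.4, -0.4, 0.7]
gripper_width: 0.0854
```

Run:
```python
from h import *
go(.401,-.3785,.2,-.27)
snap("wrist","w26")
```

```text
t 42.58 tcp [ 0.4012 -0.3761  0.2008] jaw -0.269 F [ 0.3656 -0.4088  0.6637] w 0.0854  CMD [-2.4  0.4  0.8] 0.001 tilt [-0.001  0.001 -1.   ]
```

View pics/w26.png

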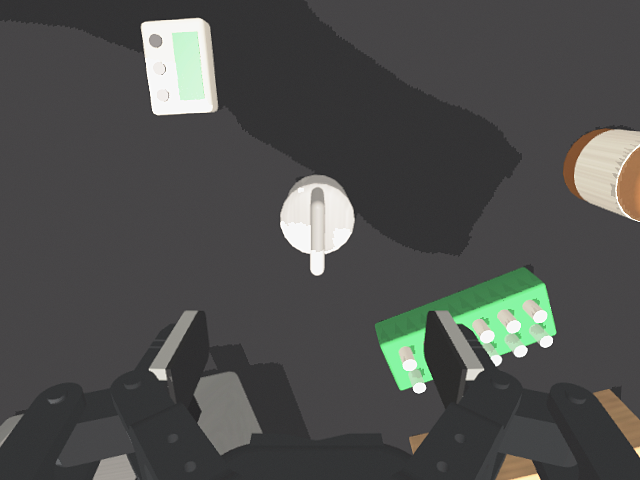

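Emit:
servo_tool --pt "-2 0 35 0" --pt "-2 0 70 0" --pt "-2 0 105 0" --pt "-2 0 125 0" --pt "-2 0 125 0"

```text
clock: 43.05
eef_pos: [0.4006, -0.3751, 0.0725]
ee_rot: [-2.491, -1.904, 0.002]
ft_force: [-0.5, 1.5, -1.3]
gripper_width: 0.0857
```

Emit:
servo_tool --pt "0 0 0 0" --pt "0 0 0 0" --pt "0 0 0 0" --pt "0 0 0 0" --pt "0 0 0 0" --gripper -1

```text
clock: 43.47
eef_pos: [0.4018, -0.3782, 0.0774]
ee_rot: [2.497, 1.904, 0.001]
ft_force: [0.3, 0.2, 0.1]
gripper_width: 0.0256
```

Emit:
servo_tool --pt "0 0 0 0" --pt "0 0 0 0" --pt "0 0 0 0" --pt "0 0 0 0" --pt "0 0 0 0"

```text
clock: 43.88
eef_pos: [0.4015, -0.3782, 0.0771]
ee_rot: [2.498, 1.904, 0.001]
ft_force: [-2.0, 0.8, 10.6]
gripper_width: 0.0078
```

Emit:
servo_tool --pt "0 0 -20 0" --pt "0 0 -50 0" --pt "0 0 -90 0" --pt "0 0 -130 0" --pt "0 0 -150 0"

```text
clock: 44.3
eef_pos: [0.4017, -0.3787, 0.2307]
ee_rot: [2.496, 1.902, 0.002]
ft_force: [0.7, 0.4, -2.9]
gripper_width: 0.0082
```

Run:
```python
from h import *
go(.50,-.0,.24,-.02)
go(.621,.098,.24,.1)
```

```text
t 44.3 tcp [ 0.4017 -0.3787  0.2307] jaw -0.269 F [ 0.6895  0.3913 -2.902 ] w 0.0082  CMD [391.2  -5.7  -9.9] -0.249 tilt [ 0.003 -0.003 -1.   ]
t 44.3 tcp [ 0.4017 -0.3787  0.2307] jaw -0.269 F [ 0.6895  0.3913 -2.902 ] w 0.0082  CMD [517.8  84.9  -9.7] -0.369 tilt [ 0.003 -0.003 -1.   ]
```

Emit:
servo_tool --pt "15 0 -10 -0.02" --pt "48 0 -20 -0.05" --pt "84 0 -30 -0.08" --pt "120 0 -40 -0.11" --pt "156 0 -45 -0.15"

```text
clock: 44.72
eef_pos: [0.4426, -0.2256, 0.2721]
ee_rot: [2.347, 2.088, 0.0]
ft_force: [1.1, 0.5, -2.6]
gripper_width: 0.0079
```

Run:
```python
from h import *
go(.50,-.0,.28,.1)
go(.621,.098,.28,.1)
```

```text
t 44.72 tcp [ 0.4426 -0.2256  0.2721] jaw -0.117 F [ 1.0766  0.5065 -2.5868] w 0.0079  CMD [230.8  30.8  -8. ] -0.217 tilt [ 0. -0. -1.]
t 44.72 tcp [ 0.4426 -0.2256  0.2721] jaw -0.117 F [ 1.0766  0.5065 -2.5868] w 0.0079  CMD [342.2 139.5  -7.9] -0.217 tilt [ 0. -0. -1.]
```

Emit:
servo_tool --pt "38 5 -3 -0.04" --pt "76 10 -8 -0.08" --pt "114 16 -8 -0.12" --pt "152 22 -8 -0.16" --pt "190 28 -8 -0.2"

```text
clock: 45.13
eef_pos: [0.4924, -0.0399, 0.2792]
ee_rot: [-2.126, -2.313, 0.0]
ft_force: [2.1, -0.9, -2.3]
gripper_width: 0.0079
```

Run:
```python
from h import *
go(.621,.098,.27,.1)
```

```text
t 45.13 tcp [ 0.4924 -0.0399  0.2792] jaw 0.084 F [ 2.114  -0.9266 -2.2607] w 0.0079  CMD [126.6 139.8   9.2] -0.016 tilt [-0. -0. -1.]
```

Emit:
servo_tool --pt "27 24 0 -0.016" --pt "54 50 0 -0.016" --pt "80 78 0 -0.016" --pt "105 106 2 -0.016" --pt "120 128 5 -0.016"

```text
clock: 45.55
eef_pos: [0.6113, 0.0919, 0.2738]
ee_rot: [-2.106, -2.33, -0.001]
ft_force: [0.4, -0.1, -2.4]
gripper_width: 0.0079
```

Emit:
servo_tool --pt "5 8 0 0" --pt "5 10 0 0" --pt "5 10 0 0"

```text
clock: 45.8
eef_pos: [0.6195, 0.0937, 0.2735]
ee_rot: [-2.109, -2.327, 0.002]
ft_force: [-0.6, -0.3, -2.7]
gripper_width: 0.0077
```

Run:
```python
from h import *
go(.621,.098,.14,.1)
snap("wrist","w27")
```

```text
t 45.8 tcp [0.6195 0.0937 0.2735] jaw 0.098 F [-0.6094 -0.2769 -2.7158] w 0.0077  CMD [  4.2   2.1 133.5] -0.002 tilt [-0.001 -0.001 -1.   ]
```

View pics/w27.png

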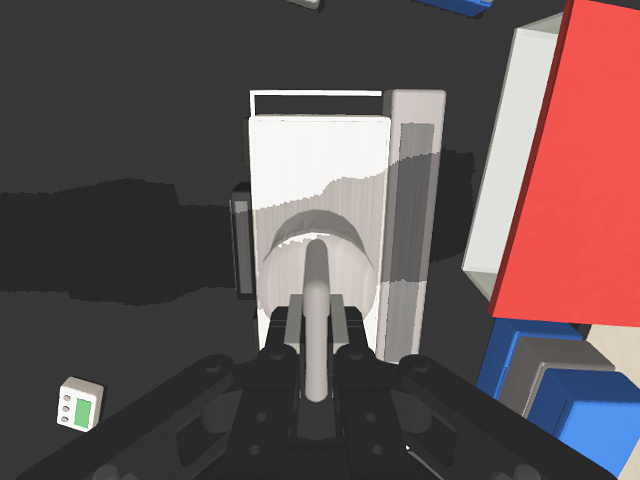

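Emit:
servo_tool --pt "2 2 35 0" --pt "2 2 70 0" --pt "2 2 105 0" --pt "2 2 122 0" --pt "2 2 127 0"

```text
clock: 46.27
eef_pos: [0.6195, 0.0945, 0.1446]
ee_rot: [-2.11, -2.325, 0.006]
ft_force: [-0.7, -0.7, -2.5]
gripper_width: 0.0077
```

Emit:
servo_tool --pt "0 0 2 0" --pt "0 0 5 0" --pt "0 0 7 0" --pt "0 0 7 0"

```text
clock: 46.6
eef_pos: [0.6221, 0.096, 0.1413]
ee_rot: [2.11, 2.327, 0.002]
ft_force: [0.3, -0.6, -3.9]
gripper_width: 0.0077
```

Run:
```python
from h import *
go(.621,.098,.137,.1)
```

```text
t 46.6 tcp [0.6221 0.096  0.1413] jaw 0.098 F [ 0.2701 -0.5551 -3.8593] w 0.0077  CMD [ 2.1 -0.9  4.3] -0.002 tilt [ 0.001  0.    -1.   ]
```

Emit:
servo_tool --pt "0 0 1 0" --pt "0 0 2 0" --pt "0 0 3 0" --pt "0 0 3 0"

```text
clock: 46.93
eef_pos: [0.6217, 0.0961, 0.1373]
ee_rot: [-2.11, -2.328, 0.0]
ft_force: [-1.3, 0.0, -2.7]
gripper_width: 0.008
```

Emit:
servo_tool --pt "0 0 1 0" --pt "0 0 1 0" --pt "0 0 1 0"

```text
clock: 47.18
eef_pos: [0.6222, 0.0963, 0.1371]
ee_rot: [2.11, 2.327, 0.002]
ft_force: [-1.8, 0.1, 7.3]
gripper_width: 0.0078
```

Contact; release.

Emit:
servo_tool --pt "0 0 -1 0" --pt "0 0 -1 0"

```text
clock: 47.35
eef_pos: [0.6218, 0.0961, 0.1375]
ee_rot: [2.11, 2.327, 0.0]
ft_force: [0.8, -0.4, -3.7]
gripper_width: 0.0075
```

Emit:
servo_tool --pt "0 0 0 0" --pt "0 0 0 0" --pt "0 0 0 0" --pt "0 0 0 0" --pt "0 0 0 0" --gripper 0.2

```text
clock: 47.77
eef_pos: [0.6217, 0.0961, 0.1373]
ee_rot: [2.11, 2.327, -0.0]
ft_force: [0.1, 0.0, -0.4]
gripper_width: 0.051
```

Emit:
servo_tool --pt "0 0 0 0" --pt "0 0 -15 0" --pt "0 0 -50 0" --pt "0 0 -85 0" --pt "0 0 -100 0"

```text
clock: 48.18
eef_pos: [0.6229, 0.0963, 0.2416]
ee_rot: [2.109, 2.325, 0.006]
ft_force: [0.4, 1.3, -0.7]
gripper_width: 0.0518
```

Run:
```python
from h import *
go(.5,.25,.24,0)
snap("wrist","w28");snap("side","s28");snap("top","t28")
for n in("wrist","side","top"): lm(n,"can1_mid",4)
```

```text
t 48.18 tcp [0.6229 0.0963 0.2416] jaw 0.098 F [ 0.4292  1.276  -0.7186] w 0.0518  CMD [ 165.  -107.3    1.2] 0.098 tilt [ 0.004  0.001 -1.   ]
wrist can1_mid 0.9 [ 0.63   -0.0327  0.1081]
side can1_mid 0.77 [ 0.6342 -0.0321  0.1096]
top can1_mid 0.73 [ 0.6276 -0.0284  0.1064]
top can1_mid 0.29 [0.5154 0.3195 0.0566]
```

View pics/w28.png

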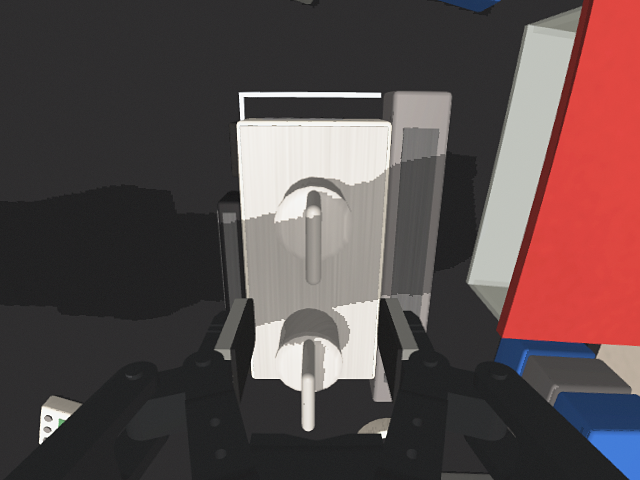

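View pics/t28.png

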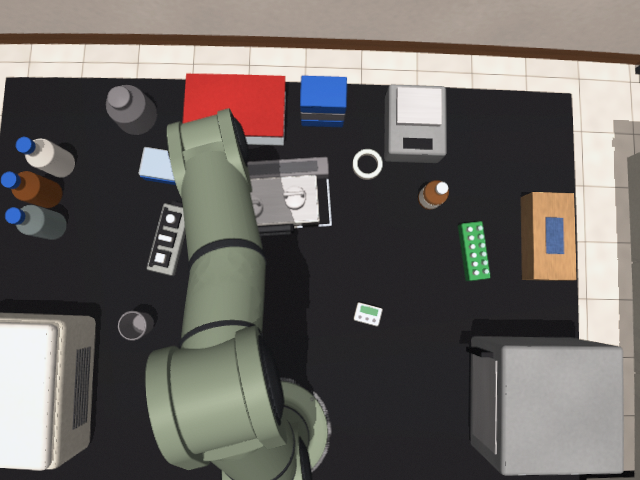

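View pics/s28.png

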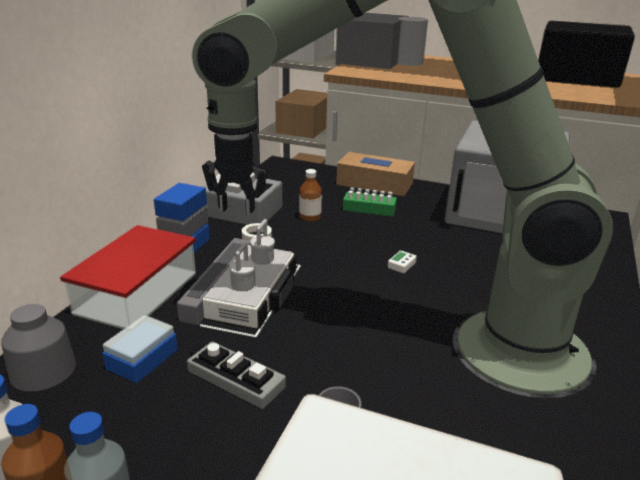

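Run:
```python
from h import *
im=cv2.imread("pics/t22.png")
a=im[190:290,130:210];cv2.imwrite("pics/zk.png",cv2.resize(a,None,fx=6,fy=6,interpolation=cv2.INTER_CUBIC))
g=(im.min(2)>200)[195:285,140:195].astype(np.uint8)
n,l,st,ce=cv2.connectedComponentsWithStats(g)
for i in range(1,n): print(st[i],ce[i]+[140,195],pix2w("top",[ce[i]+[140,195]],.056))
for q in ["key_round_top","key_square_top","key_bar_top"]: lm("side",q)
go(.576,.305,.2,.5)
```

```text
[26 20  8  8 51] [169.6863 218.2157] [[0.572  0.3102 0.056 ]]
[19 40 12  6 52] [164.5 237.5] [[0.5189 0.3214 0.056 ]]
[15 58 10  9 68] [159.4853 257.25  ] [[0.465  0.3321 0.056 ]]
side key_round_top 0.68 [0.5705 0.3072 0.0543]
side key_square_top 0.78 [0.4644 0.3339 0.0614]
side key_bar_top 0.58 [0.5185 0.32   0.0568]
t 48.63 tcp [0.6214 0.096  0.2364] jaw 0.098 F [ 0.7776 -0.704   0.1001] w 0.051  CMD [212.4 -24.7  36.4] -0.402 tilt [-0.001 -0.    -1.   ]
```

View pics/zk.png

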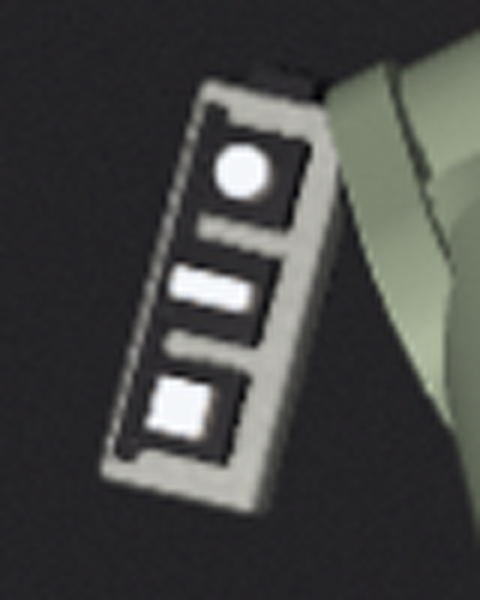

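Emit:
servo_tool --pt "40 -4 0 0" --pt "80 -8 0 0" --pt "120 -12 5 0" --pt "160 -16 12 0" --pt "200 -20 20 0" --gripper -1

```text
clock: 49.05
eef_pos: [0.5816, 0.2949, 0.2169]
ee_rot: [-2.11, -2.327, 0.0]
ft_force: [0.8, 0.3, 0.2]
gripper_width: 0.0003
```

Emit:
servo_tool --pt "8 -4 20 0" --pt "8 -4 40 0" --pt "8 -4 70 0" --pt "8 -4 100 0" --pt "8 -4 100 0"

```text
clock: 49.47
eef_pos: [0.5747, 0.2993, 0.1115]
ee_rot: [-2.108, -2.326, 0.012]
ft_force: [-0.1, -1.0, -0.7]
gripper_width: 0.0001
```

Run:
```python
from h import *
snap("wrist","w30")
go(.572,.309,.065,.1)
lm("wrist","key_round_top")
```

```text
t 49.52 tcp [0.5759 0.2999 0.1147] jaw 0.098 F [-0.0035  0.3349  0.5986] w 0.0001  CMD [ 9.5 -2.8 49.7] -0.002 tilt [-0.005 -0.003 -1.   ]
wrist key_round_top 0.88 [0.5695 0.3093 0.0561]
```

View pics/w30.png

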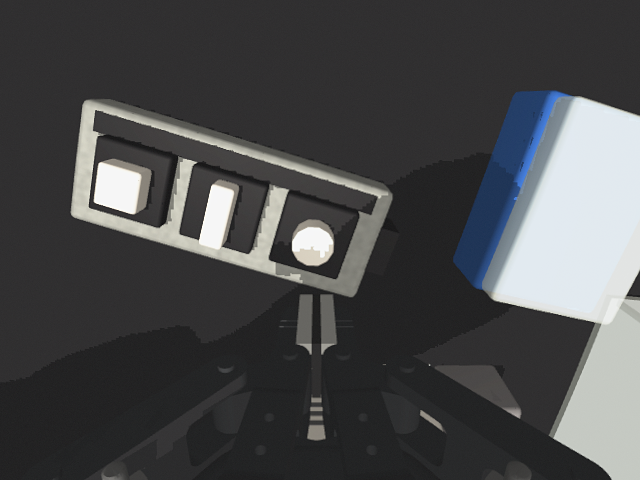

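Run:
```python
from h import *
p,R,s=tool()
print(pix2w("wrist",[[313,243],[216,215],[121,186]],.056,(p,R)))
go(.571,.309,.062,.1)
```

```text
[[0.5749 0.3095 0.056 ]
 [0.5203 0.3206 0.056 ]
 [0.4681 0.3321 0.056 ]]
t 49.57 tcp [0.5772 0.3006 0.117 ] jaw 0.098 F [0.1794 0.0484 0.76  ] w -0.0001  CMD [ 9.  -5.2 55. ] -0.002 tilt [-0.002 -0.001 -1.   ]
```

Emit:
servo_tool --pt "9 -4 0 0" --pt "9 -4 20 0" --pt "9 -4 40 0" --pt "9 -4 50 0" --pt "9 -4 54 0"

```text
clock: 49.98
eef_pos: [0.5724, 0.3098, 0.0633]
ee_rot: [-2.11, -2.328, 0.0]
ft_force: [-0.9, -0.8, 0.6]
gripper_width: -0.0001
```

Run:
```python
from h import *
go(.572,.309,.0495,.1)
snap("wrist","w31")
```

```text
t 49.98 tcp [0.5724 0.3098 0.0633] jaw 0.098 F [-0.8989 -0.7882  0.5994] w -0.0001  CMD [-0.8 -0.5 13.8] -0.002 tilt [-0.  0. -1.]
```

View pics/w31.png

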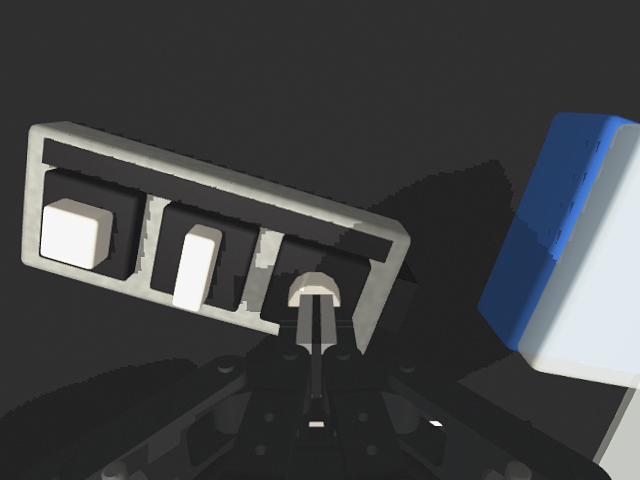

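Emit:
servo_tool --pt "0 0 4 0" --pt "0 0 8 0" --pt "0 0 11 0" --pt "0 0 13 0" --pt "0 0 13 0"

```text
clock: 50.45
eef_pos: [0.5731, 0.3096, 0.0505]
ee_rot: [2.11, 2.327, 0.002]
ft_force: [2.1, 1.4, 3.7]
gripper_width: 0.0001
```

Emit:
servo_tool --pt "0 0 1 0" --pt "0 0 2 0" --pt "0 0 2 0"

```text
clock: 50.7
eef_pos: [0.5732, 0.3097, 0.0497]
ee_rot: [2.11, 2.327, 0.002]
ft_force: [-2.5, -1.5, 20.0]
gripper_width: 0.0002
```

Emit:
servo_tool --pt "0 0 -8 0" --pt "0 0 -25 0" --pt "0 0 -40 0" --pt "10 -30 -45 0" --pt "20 -60 -45 0"

```text
clock: 51.12
eef_pos: [0.5116, 0.3228, 0.0945]
ee_rot: [2.113, 2.324, 0.003]
ft_force: [-0.4, 1.2, 0.2]
gripper_width: 0.0
```

Emit:
servo_tool --pt "10 -30 0 0" --pt "14 -45 0 0" --pt "14 -45 0 0" --pt "14 -45 0 0"

```text
clock: 51.45
eef_pos: [0.4643, 0.3331, 0.0936]
ee_rot: [2.108, 2.329, -0.0]
ft_force: [0.9, 0.2, 0.1]
gripper_width: -0.0003
```

Run:
```python
from h import *
go(.466,.3325,.0625,.1)
snap("wrist","w32")
lm("wrist","key_square_top")
```

```text
t 51.45 tcp [0.4643 0.3331 0.0936] jaw 0.099 F [0.8801 0.2306 0.1156] w -0.0003  CMD [-0.8  1.7 31.1] -0.001 tilt [-0. -0. -1.]
wrist key_square_top 0.86 [0.4657 0.3272 0.0546]
```

View pics/w32.png

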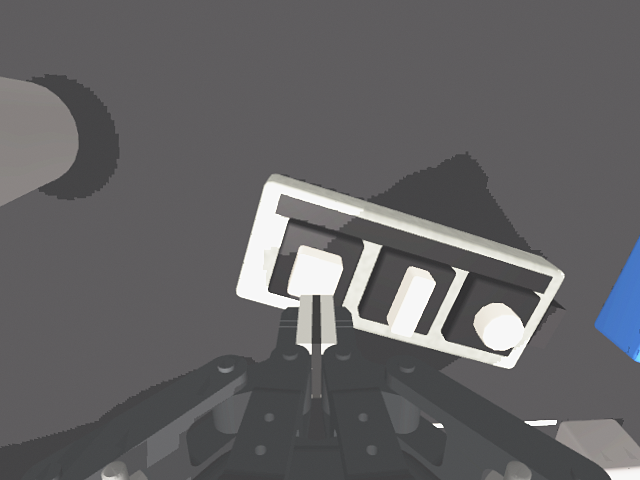

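Round key sprang back; the tool is above the square key. Press it.

Emit:
servo_tool --pt "-1 1 15 0" --pt "-1 1 31 0" --pt "-1 1 37 0" --pt "-1 1 41 0" --pt "-1 1 44 0"

```text
clock: 51.97
eef_pos: [0.4664, 0.3313, 0.0493]
ee_rot: [2.111, 2.326, -0.001]
ft_force: [-6.9, -9.1, 35.8]
gripper_width: -0.0001
```

Emit:
servo_tool --pt "0 0 0 0" --pt "0 0 1 0" --pt "0 0 1 0"

```text
clock: 52.22
eef_pos: [0.4664, 0.3314, 0.0497]
ee_rot: [2.111, 2.326, -0.0]
ft_force: [-5.9, -8.3, 22.7]
gripper_width: 0.0004
```

Emit:
servo_tool --pt "0 0 -8 0" --pt "0 0 -25 0" --pt "0 0 -40 0" --pt "-4 15 -45 0" --pt "-6 30 -45 0"

```text
clock: 52.63
eef_pos: [0.4974, 0.3295, 0.0957]
ee_rot: [2.109, 2.328, 0.004]
ft_force: [0.5, -0.3, -0.6]
gripper_width: 0.0003
```

Emit:
servo_tool --pt "-8 18 0 0" --pt "-10 22 0 0" --pt "-10 22 0 0" --pt "-10 22 0 0"

```text
clock: 52.97
eef_pos: [0.5189, 0.3212, 0.0934]
ee_rot: [-2.11, -2.327, 0.0]
ft_force: [-0.1, 0.7, -0.1]
gripper_width: -0.0004
```

Run:
```python
from h import *
go(.519,.3205,.0625,.1)
snap("wrist","w33")
lm("wrist","key_bar_top")
```

```text
t 52.97 tcp [0.5189 0.3212 0.0934] jaw 0.098 F [-0.1126  0.6862 -0.0899] w -0.0004  CMD [-0.7  0.1 30.9] -0.002 tilt [-0.  0. -1.]
wrist key_bar_top 0.71 [0.5181 0.3174 0.0555]
```

View pics/w33.png

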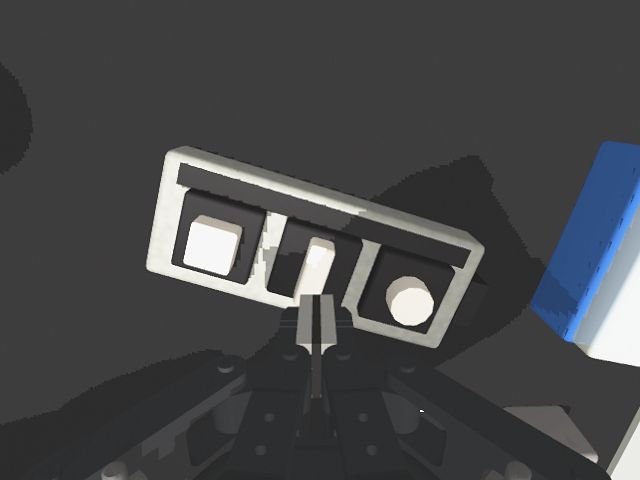

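Emit:
servo_tool --pt "-1 0 15 0" --pt "-1 0 31 0" --pt "-1 0 37 0" --pt "-1 0 41 0" --pt "-1 0 43 0"

```text
clock: 53.48
eef_pos: [0.5186, 0.3204, 0.0502]
ee_rot: [-2.109, -2.328, 0.001]
ft_force: [-2.2, -1.1, 3.8]
gripper_width: -0.0001
```

Emit:
servo_tool --pt "0 0 0 0" --pt "0 0 1 0" --pt "0 0 1 0"

```text
clock: 53.73
eef_pos: [0.5194, 0.3205, 0.0501]
ee_rot: [-2.11, -2.328, -0.001]
ft_force: [-4.5, 0.3, 7.9]
gripper_width: -0.0003
```

Emit:
servo_tool --pt "0 0 -8 0" --pt "0 0 -25 0" --pt "0 0 -60 0" --pt "0 0 -100 0" --pt "0 0 -140 0"

```text
clock: 54.15
eef_pos: [0.5192, 0.3198, 0.1916]
ee_rot: [2.11, 2.327, 0.0]
ft_force: [1.0, 1.0, 0.2]
gripper_width: -0.0002
```

Emit:
servo_tool --pt "40 -20 0 0" --pt "70 -40 0 0" --pt "100 -60 0 0" --pt "100 -60 0 0" --pt "100 -60 0 0"

```text
clock: 54.57
eef_pos: [0.4485, 0.4156, 0.1902]
ee_rot: [-2.105, -2.331, -0.002]
ft_force: [0.4, -1.6, 0.9]
gripper_width: 0.0001
```

Run:
```python
from h import *
go(.519,.3205,.0625,.1)
snap("wrist","w34");snap("side","s34");snap("top","t34")
for n in("side","top"): lm(n,"can1_mid",4)
lm("side","plate");lm("top","plate");lm("top","dock");lm("side","plate_nose")
a=cv2.imread("pics/t34.png")[150:270,190:390]
cv2.imwrite("pics/z34.png",cv2.resize(a,None,fx=4,fy=4,interpolation=cv2.INTER_CUBIC))
```

```text
t 54.57 tcp [0.4485 0.4156 0.1902] jaw 0.102 F [ 0.4402 -1.615   0.9154] w 0.0001  CMD [-102.    60.5  127.6] 0.002 tilt [ 0.     0.001 -1.   ]
side can1_mid 0.73 [ 0.6344 -0.0306  0.11  ]
side can1_mid 0.71 [0.5148 0.3132 0.0018]
top can1_mid 0.6 [ 0.6282 -0.0315  0.106 ]
top can1_mid 0.25 [ 0.5778 -0.0733 -0.0037]
side plate 0.92 [ 0.6271  0.0361 -0.001 ]
top plate 0.97 [ 0.6284  0.0343 -0.0041]
top plate 0.38 [ 0.6935  0.0339 -0.0009]
top dock 0.81 [ 0.6909  0.0341 -0.0013]
top dock 0.46 [0.5569 0.1346 0.0019]
side plate_nose 0.54 [0.5641 0.0282 0.0026]
```

View pics/z34.png

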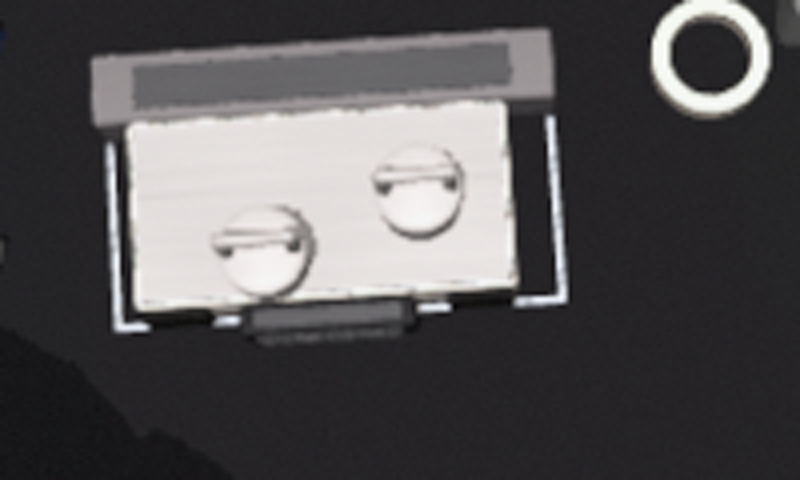

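View pics/s34.png

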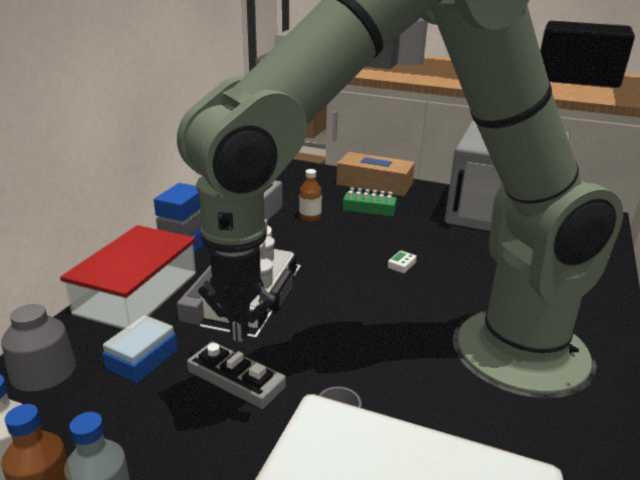

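View pics/t34.png

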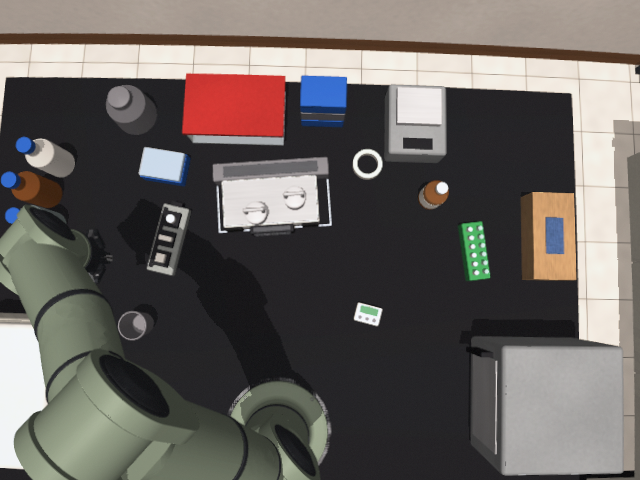

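Run:
```python
from h import *
f=lambda a:[[190+x/4,150+y/4] for x,y in a]
w=pix2w("top",f([[266,252],[419,192]]),.115);print(w)
h=pix2w("top",f([[212,243],[300,238],[373,172],[462,171]]),.158);print(h)
c=np.array([.6268,.0375]);th=.094
R2=np.array([[np.cos(th),-np.sin(th)],[np.sin(th),np.cos(th)]])
for a in (w[0],w[1],(h[0]+h[1])/2,(h[2]+h[3])/2): print((a[:2]-c)@R2)
plate("t35"); lm("side","can1_mid");
for n in ("side","top"):
  for d in outline_of(n,"can1_mid"):
    ys,xs=np.nonzero(d['pixels']);print(n,d['conf'],xs.min(),xs.max(),ys.min(),ys.max())
im=cv2.imread("pics/s28.png")[200:340,160:320];im2=cv2.imread("pics/s34.png")[200:340,160:320]
cv2.imwrite("pics/zs.png",cv2.resize(np.hstack([im,im2]),None,fx=2.5,fy=2.5))
```

```text
[[ 0.5833  0.0672  0.115 ]
 [ 0.6255 -0.0309  0.115 ]]
[[ 0.5815  0.0961  0.158 ]
 [ 0.5861  0.041   0.158 ]
 [ 0.6294 -0.0034  0.158 ]
 [ 0.6316 -0.0595  0.158 ]]
[-0.0405  0.0336]
[-0.0078 -0.068 ]
[-0.0399  0.0349]
[-0.0028 -0.069 ]
t 55.07 plate [0.6269 0.0383] size 0.1309 0.2582 yaw 0.091 rel 0.001 nose in dock [0.0008 0.0072]
  padL [0.5457 0.1364] padR [ 0.5648 -0.0728]
side can1_mid 0.73 [ 0.6344 -0.0306  0.11  ]
side can1_mid 0.71 [0.5148 0.3132 0.0018]
side 0.64 265 273 220 260
top 0.77 283 304 185 209
```

View pics/zs.png

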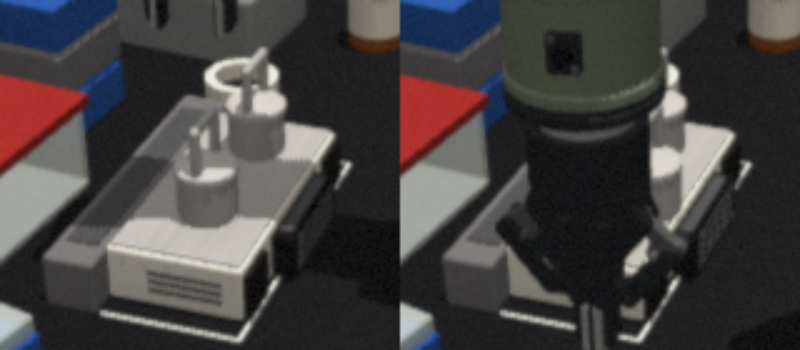

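Run:
```python
from h import *
go(.5836,.0675,.25,.085)
```

```text
t 55.22 tcp [0.4499 0.4137 0.1893] jaw 0.098 F [ 0.1209  0.0772 -0.6669] w -0.0001  CMD [-357.6   99.3  -60.7] 0.013 tilt [-0. -0. -1.]
```

Emit:
servo_tool --pt "-37 10 -15 0.013" --pt "-74 20 -30 0.013" --pt "-111 30 -45 0.013" --pt "-148 41 -60 0.013" --pt "-185 51 -60 0.013" --gripper 0.6

```text
clock: 55.63
eef_pos: [0.5201, 0.2334, 0.2522]
ee_rot: [2.124, 2.313, 0.006]
ft_force: [1.8, 0.8, -0.0]
gripper_width: 0.0606
```

Emit:
servo_tool --pt "-37 10 0 0" --pt "-74 20 0 0" --pt "-111 31 0 0" --pt "-148 41 0 0" --pt "-172 48 0 0"

```text
clock: 56.05
eef_pos: [0.5819, 0.0632, 0.2495]
ee_rot: [2.128, 2.31, -0.001]
ft_force: [-0.0, -0.1, 0.8]
gripper_width: 0.0684
```

Emit:
servo_tool --pt "0 0 0 0" --pt "0 0 0 0"

```text
clock: 56.22
eef_pos: [0.5814, 0.0658, 0.2492]
ee_rot: [2.128, 2.311, -0.0]
ft_force: [-0.5, 0.8, 0.4]
gripper_width: 0.0682
```

Run:
```python
from h import *
snap("wrist","w36")
go(.5836,.0675,.136,.085)
```

```text
t 56.27 tcp [0.581  0.0674 0.2492] jaw 0.084 F [-0.2156 -0.2528 -0.048 ] w 0.0684  CMD [ -0.1   2.6 113.2] -0.001 tilt [-0.  0. -1.]
```

View pics/w36.png

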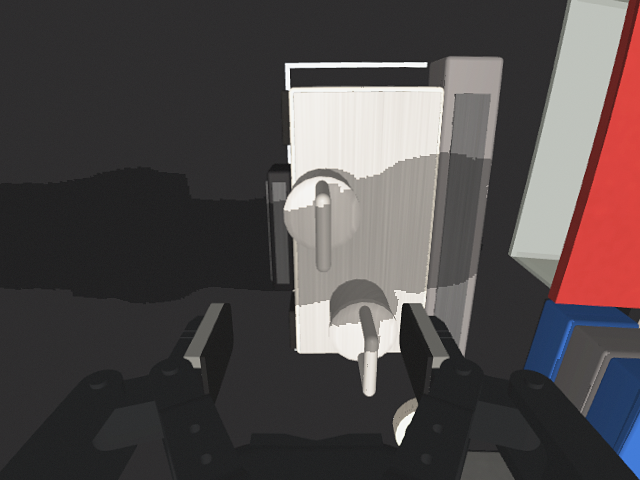

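Run:
```python
from h import *
p,R,s=tool()
w=pix2w("wrist",[[322,190],[324,268]],.157,(p,R));print(w,w.mean(0),np.arctan2(-(w[0]-w[1])[0],(w[0]-w[1])[1]), pix2w("wrist",[[321,212]],.115,(p,R)))
go(.5845,.067,.137,.085)
```

```text
[[0.5824 0.1001 0.157 ]
 [0.5884 0.0479 0.157 ]] [0.5854 0.074  0.157 ] 0.11398654765649024 [[0.5846 0.0743 0.115 ]]
t 56.27 tcp [0.581  0.0674 0.2492] jaw 0.084 F [-0.2156 -0.2528 -0.048 ] w 0.0684  CMD [ -0.7   3.4 112.2] -0.001 tilt [-0.  0. -1.]
```

Emit:
servo_tool --pt "3 4 20 -0.015" --pt "3 4 55 -0.015" --pt "3 4 90 -0.015" --pt "3 4 108 -0.015" --pt "3 4 112 -0.015"

```text
clock: 56.68
eef_pos: [0.5828, 0.072, 0.1341]
ee_rot: [-2.103, -2.33, 0.006]
ft_force: [-0.8, -0.3, -0.2]
gripper_width: 0.0685
```

Emit:
servo_tool --pt "0 0 0 0" --pt "0 0 0 0" --pt "0 0 0 0" --pt "0 0 0 0" --pt "0 0 0 0" --gripper -1

```text
clock: 57.1
eef_pos: [0.5854, 0.0709, 0.1385]
ee_rot: [2.107, 2.329, 0.002]
ft_force: [1.8, 0.1, 20.4]
gripper_width: 0.008
```

Emit:
servo_tool --pt "0 0 0 0" --pt "0 0 0 0" --pt "0 0 0 0" --pt "0 0 0 0"

```text
clock: 57.43
eef_pos: [0.5855, 0.0709, 0.1386]
ee_rot: [2.107, 2.329, 0.003]
ft_force: [-0.6, 0.6, 8.7]
gripper_width: 0.0084
```

Emit:
servo_tool --pt "0 0 -8 0" --pt "0 0 -16 0" --pt "0 0 -25 0" --pt "0 0 -30 0" --pt "0 0 -30 0"

```text
clock: 57.85
eef_pos: [0.5855, 0.0708, 0.169]
ee_rot: [2.107, 2.329, 0.003]
ft_force: [0.7, 0.1, -2.2]
gripper_width: 0.0077
```

Run:
```python
from h import *
go(.6215,.097,.166,.1)
snap("wrist","w37")
```

```text
t 57.85 tcp [0.5855 0.0708 0.169 ] jaw 0.1 F [ 0.7496  0.0938 -2.1831] w 0.0077  CMD [22.5 38.4  3. ] -0.0 tilt [ 0.002  0.    -1.   ]
```

View pics/w37.png

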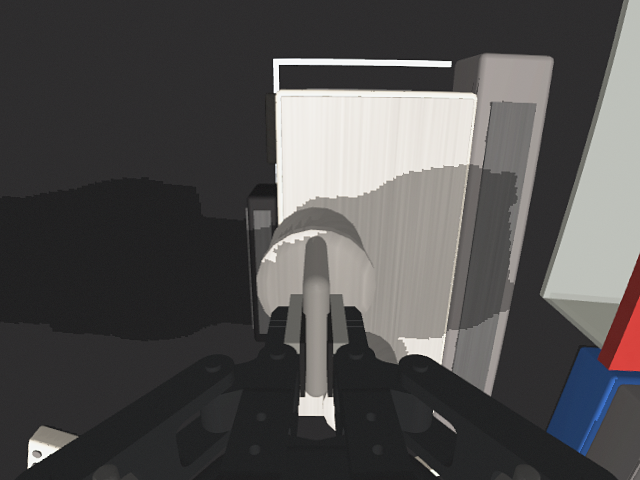

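Emit:
servo_tool --pt "5 10 0 0" --pt "10 20 0 0" --pt "15 30 0 0" --pt "20 38 0 0" --pt "20 38 0 0"

```text
clock: 58.32
eef_pos: [0.6214, 0.0958, 0.1668]
ee_rot: [-2.106, -2.33, -0.001]
ft_force: [-0.1, 0.4, -2.6]
gripper_width: 0.0076
```

Emit:
servo_tool --pt "0 0 7 0" --pt "0 0 14 0" --pt "0 0 21 0" --pt "0 0 26 0" --pt "0 0 26 0"

```text
clock: 58.73
eef_pos: [0.6198, 0.094, 0.1398]
ee_rot: [-2.107, -2.329, 0.003]
ft_force: [-0.8, 0.3, -3.1]
gripper_width: 0.0075
```

Emit:
servo_tool --pt "0 0 1 0" --pt "0 0 2 0" --pt "0 0 2 0"

```text
clock: 58.98
eef_pos: [0.6207, 0.0944, 0.1394]
ee_rot: [2.108, 2.329, 0.0]
ft_force: [-0.7, 0.8, -2.3]
gripper_width: 0.0075
```

Emit:
servo_tool --pt "0 0 1 0" --pt "0 0 1 0" --pt "0 0 1 0"

```text
clock: 59.23
eef_pos: [0.621, 0.0945, 0.1387]
ee_rot: [2.107, 2.329, 0.001]
ft_force: [0.1, -0.1, 0.1]
gripper_width: 0.0077
```

Emit:
servo_tool --pt "0 0 1 0" --pt "0 0 1 0" --pt "0 0 1 0"

```text
clock: 59.48
eef_pos: [0.6213, 0.0945, 0.1386]
ee_rot: [2.107, 2.329, 0.002]
ft_force: [-3.5, -0.9, 14.4]
gripper_width: 0.0076
```

Emit:
servo_tool --pt "0 0 -1 0" --pt "0 0 -1 0"

```text
clock: 59.65
eef_pos: [0.6207, 0.0944, 0.1387]
ee_rot: [2.108, 2.329, 0.0]
ft_force: [-2.2, -0.7, 7.2]
gripper_width: 0.0079
```

Emit:
servo_tool --pt "0 0 0 0" --pt "0 0 0 0" --pt "0 0 0 0" --pt "0 0 0 0" --pt "0 0 0 0" --gripper 0.2

```text
clock: 60.07
eef_pos: [0.6206, 0.0943, 0.1382]
ee_rot: [-2.108, -2.33, 0.0]
ft_force: [-0.3, 0.5, -0.7]
gripper_width: 0.051
```

Emit:
servo_tool --pt "0 0 0 0" --pt "0 0 -15 0" --pt "0 0 -50 0" --pt "0 0 -85 0" --pt "0 0 -110 0"

```text
clock: 60.48
eef_pos: [0.621, 0.0944, 0.2511]
ee_rot: [2.107, 2.329, 0.002]
ft_force: [0.1, 0.8, 0.6]
gripper_width: 0.0515
```

Emit:
servo_tool --pt "38 -15 0 0" --pt "76 -30 0 0" --pt "114 -45 0 0" --pt "152 -60 0 0" --pt "190 -75 0 0"

```text
clock: 60.9
eef_pos: [0.5259, 0.2774, 0.2485]
ee_rot: [2.108, 2.329, 0.001]
ft_force: [0.2, 0.3, -0.5]
gripper_width: 0.0516
```

Emit:
servo_tool --pt "38 -15 0 0" --pt "76 -30 0 0" --pt "114 -45 0 0" --pt "130 -50 0 0" --pt "130 -50 0 0"

```text
clock: 61.32
eef_pos: [0.4611, 0.405, 0.2481]
ee_rot: [-2.099, -2.335, -0.001]
ft_force: [1.5, -0.4, 0.3]
gripper_width: 0.0512
```

Run:
```python
from h import *
go(.45,.41,.2)
plate("t40");snap("side","s40");snap("wrist","w40")
a=cv2.imread("pics/t40.png")[145:285,130:390]
cv2.imwrite("pics/z40.png",cv2.resize(a,None,fx=3,fy=3,interpolation=cv2.INTER_CUBIC))
for q in ["tape","timer","bottle","tipbox","mug","rack","can1_mid"]: lm("top",q,1)
```

```text
t 61.32 tcp [0.4611 0.405  0.2481] jaw 0.106 F [ 1.5453 -0.4355  0.3428] w 0.0512  CMD [  6.1 -10.5  48.2] 0 tilt [-0.001  0.002 -1.   ]
t 61.37 plate [0.6269 0.0383] size 0.1309 0.2582 yaw 0.091 rel 0.001 nose in dock [0.0008 0.0072]
  padL [0.5457 0.1364] padR [ 0.5648 -0.0728]
top tape 0.95 [ 0.7462 -0.2318  0.0016]
top timer 0.55 [ 0.3245 -0.238  -0.002 ]
top bottle 0.65 [ 0.6534 -0.411  -0.0015]
top mug 0.79 [0.2827 0.3851 0.0002]
top rack 0.84 [ 0.507  -0.5344  0.003 ]
top can1_mid 0.89 [ 0.628  -0.0327  0.1057]
```

View pics/z40.png

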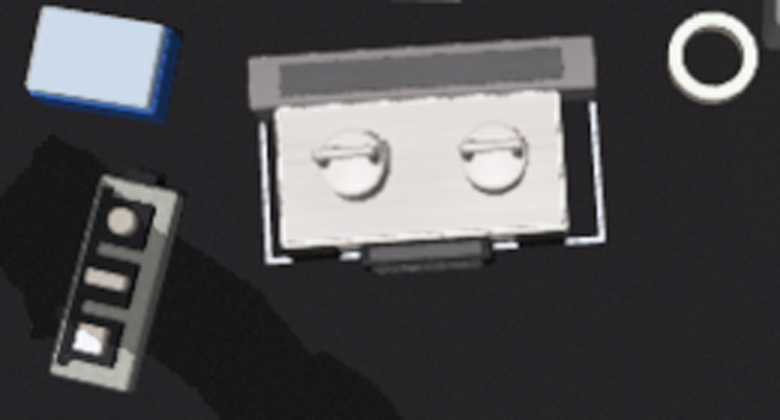

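View pics/s40.png

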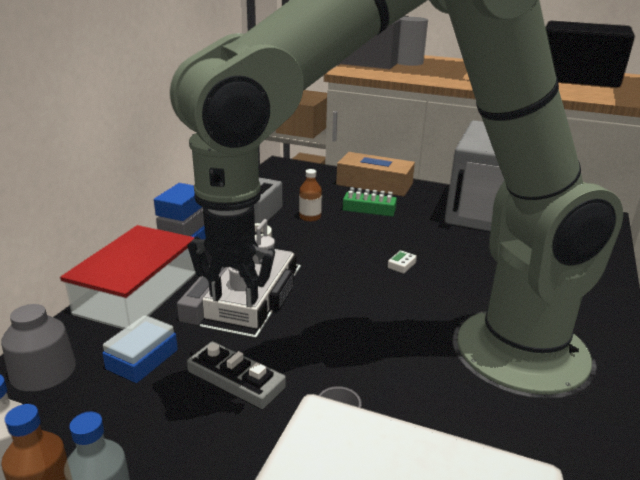

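```bash
python3 -c "
from h import *
print(job_done())"
```

```text
the job is handed in; nothing more can be done
None
```

The job is handed in at about 61 s. No verdict is reported, so this rests on my own last checks, and all the required conditions looked met.

- **Clearing and docking:** I lifted the blocking can by its loop handle and set it aside. I then walked the plate forward with alternate left and right pad pushes. My readings never showed it more than about 0.13 rad out of line, though the plate was sometimes partly hidden by the arm. The last check put the nose within about 1 mm of the bar face, 7 mm off its middle, and square to about 0.001 rad.
- **Cans:** Only two cans were visible in any picture. Both went onto the plate by their handles and were released. During the key presses, the left can was knocked about 5 cm towards the plate's rear edge. It stayed upright and within the limits but overhung slightly, so I regripped and re-centred it after the keys. Both stood upright on the plate at the end.
- **Keys:** I pressed round, then square, then bar, each down about 6 mm with at least 8 N, and all three were up again afterwards.
- **Bystanders:** The tape, timer, bottle, mug and rack all measured within about 4 mm of where they started. The tip box was not detected at the end, but in the pictures it had not moved.

Two things were less certain:

- **First left push:** I made it with the jaw turned the other way and could not tell whether the finger or the gripper knuckle touched the pad. I turned the tool and repeated the push.
- **Single-camera detections:** A few gave low-confidence wrong positions, for example for the plate nose. I ignored them in favour of the pixel measurements.

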